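# Drive the bushes out of turned mill bodies

## Task

Stand every turned mill body that still has a brass bush stuck in its bore in a nest of the carriage, and when all of these are loaded push the carriage fully home against its stop. Then take the drift rod from its stand and push it down each of those bores until the bush drops out below into the catch tray. Finally put the rod back in its stand, leave the carriage home, and stand all three mill bodies, also any that had no bush, upright on the slatted drying rack, well inside its edges; leave the bushes in the tray and the other things on the bench where they are.

Things in the scene. Friction and masses are not known exactly. Their poses are not given: they have to be found in the camera images.
- carriage (a joint): slide of the aluminium carriage on the green knock-out fixture, m: 0 = pulled out towards the loading end (fixture -x), 0.060 = pushed fully home against the end stop (fixture +x). It stays where it is left; about 2 to 4 N moves it. Only when home do the carriage's nests stand over the open slot of the bed; elsewhere the steel bed closes the holes below.
- carriage_grip (a point): point on the axis of the carriage's upright black handle post (22 mm diameter, 48 mm tall), 13 mm below its top and 99 mm above the bench. Its +x axis is the direction in which the carriage slides home. The post stands 75 mm in front (-x) of the middle nest's centre.
- nest0 (a point): centre of the floor of nest 0 on the carriage (62 mm above the bench; nests 76 mm apart in a row along the carriage's y axis, nest1 in the middle, moves with the carriage). Each nest is a square pocket 61 x 61 mm with walls 8 mm high and a 34 mm wide opening through its floor; it takes one mill body standing upright. Axes: x the sliding direction, z up.
- nest1 (a point): centre of the floor of nest 1 on the carriage (62 mm above the bench; nests 76 mm apart in a row along the carriage's y axis, nest1 in the middle, moves with the carriage). Each nest is a square pocket 61 x 61 mm with walls 8 mm high and a 34 mm wide opening through its floor; it takes one mill body standing upright. Axes: x the sliding direction, z up.
- nest2 (a point): centre of the floor of nest 2 on the carriage (62 mm above the bench; nests 76 mm apart in a row along the carriage's y axis, nest1 in the middle, moves with the carriage). Each nest is a square pocket 61 x 61 mm with walls 8 mm high and a 34 mm wide opening through its floor; it takes one mill body standing upright. Axes: x the sliding direction, z up.
- fixture: green knock-out fixture, fixed: bed 170 mm (x) by 262 mm (y), top at 54 mm, with a 34 mm wide slot running along y through its origin, and a shallow plywood catch tray under it (floor at 3 mm). Origin on the bench below the middle of the slot; x = direction in which the carriage slides home, z up. Bushes that are driven out drop through the slot into the tray, where they stay.
- rack: dark slatted drying rack, fixed, 240 (x) by 220 (y) mm, flat top 18 mm above the bench; origin under its centre at bench height, z up.
- stock_board: pale plywood board on which the bodies stand at first, fixed, 240 (x) by 220 (y) mm, top 12 mm above the bench; origin under its centre at bench height.
- mill0: turned pale wooden mill  upright cylinder 56 mm diameter, 70 mm tall, about 0.13 kg, with a bore of 25 mm diameter right through along its z axis. Origin at the centre of its underside, z up when it stands. One whose bush is absent has an empty bore.
- bush0: brass bush, a solid plug 22 mm diameter, 32 mm long, held by three spring balls in the bore of mill0, its top about 10 mm below the mouth. 10 to 20 N pushes it down; once its top is under 26 mm above the body's underside it drops out by itself (a rod tip pushed to the underside is sure to do it). Origin: centre of its lower, tapered end; z along it. May be absent (None).
- mill1: turned pale wooden mill  upright cylinder 56 mm diameter, 70 mm tall, about 0.13 kg, with a bore of 25 mm diameter right through along its z axis. Origin at the centre of its underside, z up when it stands. One whose bush is absent has an empty bore.
- bush1: brass bush, a solid plug 22 mm diameter, 32 mm long, held by three spring balls in the bore of mill1, its top about 10 mm below the mouth. 10 to 20 N pushes it down; once its top is under 26 mm above the body's underside it drops out by itself (a rod tip pushed to the underside is sure to do it). Origin: centre of its lower, tapered end; z along it. May be absent (None).
- mill2: turned pale wooden mill  upright cylinder 56 mm diameter, 70 mm tall, about 0.13 kg, with a bore of 25 mm diameter right through along its z axis. Origin at the centre of its underside, z up when it stands. One whose bush is absent has an empty bore.
- bush2: brass bush, a solid plug 22 mm diameter, 32 mm long, held by three spring balls in the bore of mill2, its top about 10 mm below the mouth. 10 to 20 N pushes it down; once its top is under 26 mm above the body's underside it drops out by itself (a rod tip pushed to the underside is sure to do it). Origin: centre of its lower, tapered end; z along it. May be absent (None).
- rod: drift rod: steel shaft 18 mm diameter, 126 mm long, with a turned wooden handle above it (27 mm diameter neck between collars of 32 mm; the neck runs from 134 to 170 mm above the tip, top of the handle at 182 mm). Origin at the centre of its lower tip, z up along the rod to the handle. About 0.2 kg. Stands in the rod stand.
- stand_hole (a point): centre of the mouth of the hole in the rod stand, a fixed dark wooden block 60 x 60 x 50 mm; the mouth is 50 mm above the bench, hole 23 mm diameter and open right down to the bench.
- wax: bystander, leave alone: jar of wax with a brass lid, 72 mm diameter, 60 mm tall; origin at the centre of its underside.
- gouge_a: bystander, leave alone: turning gouge with dark handle, 300 mm long, lying; origin at the centre of its underside.
- gouge_b: bystander, leave alone: turning gouge, 270 mm long, lying; origin at the centre of its underside.
- offcut: bystander, leave alone: wood offcut 110 x 60 x 50 mm; origin at the centre of its underside.
- blank: bystander, leave alone: round wood blank without a bore, 60 mm diameter, 120 mm tall, standing; origin at the centre of its underside.
- sanding: bystander, leave alone: cork sanding block 100 x 55 x 30 mm; origin at the centre of its underside.
There are look-alikes about, which are no part of the job. Leave any orange or turquoise look-alike of the mill2 alone.

How it is judged:
On the way, in this order (a step that is already met when the one before it is completed fails the run):
1. every mill body that has a bush stands in a nest, the bush still in it, and the carriage is fully home (value of joint carriage above 0.056 m and ((horizontal distance between bush0 and nest0 below 0.008 m and z of bush0 in the frame of nest0 between 0.018 and 0.036 m and angle between bush0's own z axis and vertical below 0.12 rad) or (horizontal distance between bush0 and nest1 below 0.008 m and z of bush0 in the frame of nest1 between 0.018 and 0.036 m and angle between bush0's own z axis and vertical below 0.12 rad) or (horizontal distance between bush0 and nest2 below 0.008 m and z of bush0 in the frame of nest2 between 0.018 and 0.036 m and angle between bush0's own z axis and vertical below 0.12 rad)) and ((horizontal distance between bush1 and nest0 below 0.008 m and z of bush1 in the frame of nest0 between 0.018 and 0.036 m and angle between bush1's own z axis and vertical below 0.12 rad) or (horizontal distance between bush1 and nest1 below 0.008 m and z of bush1 in the frame of nest1 between 0.018 and 0.036 m and angle between bush1's own z axis and vertical below 0.12 rad) or (horizontal distance between bush1 and nest2 below 0.008 m and z of bush1 in the frame of nest2 between 0.018 and 0.036 m and angle between bush1's own z axis and vertical below 0.12 rad)) and ((horizontal distance between bush2 and nest0 below 0.008 m and z of bush2 in the frame of nest0 between 0.018 and 0.036 m and angle between bush2's own z axis and vertical below 0.12 rad) or (horizontal distance between bush2 and nest1 below 0.008 m and z of bush2 in the frame of nest1 between 0.018 and 0.036 m and angle between bush2's own z axis and vertical below 0.12 rad) or (horizontal distance between bush2 and nest2 below 0.008 m and z of bush2 in the frame of nest2 between 0.018 and 0.036 m and angle between bush2's own z axis and vertical below 0.12 rad))), for 0.2 s.
2. every bush has been driven out into the catch tray, with the carriage home (value of joint carriage above 0.056 m and height (world z) of each of bush0, bush1, bush2 below 0.04 m and x of bush0 in the frame of fixture between -0.075 and 0.075 m and y of bush0 in the frame of fixture between -0.125 and 0.125 m and x of bush1 in the frame of fixture between -0.075 and 0.075 m and y of bush1 in the frame of fixture between -0.125 and 0.125 m and x of bush2 in the frame of fixture between -0.075 and 0.075 m and y of bush2 in the frame of fixture between -0.125 and 0.125 m), for 0.2 s.
At the end, for the whole second after the job is handed in: Every mill body stands upright at rest on the drying rack (its centre at least 20 mm inside the rack's edge), every bush lies in the catch tray under the fixture, the drift rod stands in its stand down to the bench (within 12 mm), and the carriage is home (over 56 of 60 mm) (all of step 2 and x of mill0 in the frame of rack between -0.1 and 0.1 m and y of mill0 in the frame of rack between -0.09 and 0.09 m and z of mill0 in the frame of rack between 0.012 and 0.024 m and angle between each of mill0, mill1, mill2's own z axis and vertical below 0.1 rad and linear speed of each of mill0, mill1, mill2, rod below 0.02 m/s and x of mill1 in the frame of rack between -0.1 and 0.1 m and y of mill1 in the frame of rack between -0.09 and 0.09 m and z of mill1 in the frame of rack between 0.012 and 0.024 m and x of mill2 in the frame of rack between -0.1 and 0.1 m and y of mill2 in the frame of rack between -0.09 and 0.09 m and z of mill2 in the frame of rack between 0.012 and 0.024 m and horizontal distance between rod and stand_hole below 0.008 m and height (world z) of rod below 0.012 m and angle between rod's own z axis and vertical below 0.2 rad); the robot touches nothing.
It fails at once if another thing on the bench (wax jar, gouges, offcut, blank, sanding block) is shifted by more than 30 mm (distance of any of wax, gouge_a, gouge_b, offcut, blank, sanding from where it was at the start of the episode above 0.03 m).
Of bush0, bush1, bush2 only 1 to 3 are there at a start; the rules pass over those that are not, and their reading is None.
At some moment in a run one of mill0, mill1, mill2 may be knocked a few centimetres aside while the robot is not near it.
It also fails if it takes over 210 s, if anything falls off the work surface, if the arm or the gripper's body presses on something with over 40 N, if the wrist force passes 120 N, or if a joint passes its speed limit or range.

## Robot

A 6-joint arm with a two-finger parallel gripper is mounted at the origin on the work surface. World frame = base frame: x ahead of the robot, y to its left, z up, the work surface at z = 0. Lengths are in m, angles in rad, forces in N, time in s.
With the tool pointing down it reaches from about 0.275 to 0.725 m from the base axis. Payload 5.6 kg.
Tool frame: the origin (TCP) lies between the finger pads; the fingertips stand 25 mm ahead of it and the grasp point (between the pads) lies 6 mm ahead of it (arm.nose_length is the distance from the TCP to the fingertips, in m); z points along the fingers, y is the line along which they close (so a half turn about z gives the same grasp; the last joint's range is limited). The gripper opens to 85 mm and grips with 20 to 120 N. Pads are 22 mm wide; open, the fingers measure 114 mm over their backs; the gripper's body (76 mm by 85 mm) begins 54 mm behind the grasp point. The pads swing forward as they close: fully open they stand 13 mm farther back than shut.
Start: joints at [1.535, 0.255, 0.108, 0, -1.424, -0.285], TCP at [0.173, 0.522, 0.256] pointing down, gripper open.
Joint ranges: [-2.95, 2.95], [-1.21, 1.97], [-1.09, 1.5], [-2.87, 1.71], [-2.94, -0.07], [-3.05, 3.05]. Speed limits (rad/s): [2.57, 2.57, 3.14, 3.14, 3.14, 3.14].

## Interface

Orientations are given as a unit quaternion [w, x, y, z].
In Python, from plant import arm, imaging gives the robot as it stands. The module is installed in compiled form; this text tells all that it offers.
- The arm moves only by the shell command python3 -m handwheel 'ROWS' [OPENING] [FORCE]. ROWS is JSON, a list of rows, each a list of 6 numbers: the shift along the tool's x, y, z each as a share of 25 mm, from -1 to 1, then the turn, a rotation vector about the tool's x, y, z each as a share of 120 degrees, from -1 to 1. In form: [[tx, ty, tz, ax, ay, az], ...]. A call has exactly 10 rows; each row shifts and turns the commanded pose from where the row before left it, along the tool's axes as they then stand; what a row does not reach is not made up. A row lasts 1/10 s, in which the tool goes at most 50 mm and 8.59 degrees, less where a joint would pass 70% of its speed; a pose out of reach is approached as far as the arm can. A call with a number of a shift or a turn outside -1 to 1 is refused whole. A call with a gripper value outside its range is refused whole. OPENING is the opening, from -1 (shut) to 1 (fully open), set as the call begins (- or left out, the last holds). The fingers move at their own pace and stop on an object; FORCE is the grip in N (left out, the last holds). Time passes only in rows, so rows that do not move let the fingers close, or fill a call up. It gives the time, the measured TCP pose, the force, the opening and the grip force at its end, in the units of the state.
- arm.get_obs(): the state, without advancing time (a new reading comes with each control period).
- imaging.camera(name): name is "scene" or "side" or "wrist"; returns the picture (480x640x3 uint8, blue, green, red); there is no depth.
- imaging.camera_params(name): a dict with "intrinsics" (3x3 intrinsics, pixels), "rvec" (rotation vector, rad) and "tvec" (3), from world to camera coordinates, as OpenCV has them; the wrist camera has in their place "tool_from_camera" (4x4, takes a point from camera to tool coordinates, whose origin is the TCP and whose axes are the flange's). Camera axes: x right, y down, z forward; pixel columns grow to the right and rows downward; lengths in m; the calibration is good to about 2 mm. A picture is of the moment at which its call begins: read the wrist's pose just before it. camera_params takes no time and is no camera call.
- arm.finish_job(): hands the job in; it is judged then, once.
The state is a dict: "time_s": time; "joint_positions": joint angles; "joint_velocities": joint speeds; "tau": joint torques, N m; "position": TCP position; "tcp_rot": TCP orientation; "contact_force": force on the tool from outside, world axes, zero at the start; "ft_torque": the same for the moment, N m; "grip_width": finger opening in m; "finger_force": force on a finger pad.
Only numpy, scipy, OpenCV 4.12 (cv2) and the standard library are available. Lean on these libraries where they do the work, as an engineer would, in place of code of your own. Each camera call takes 0.05 s, during which the arm holds its last target. There are 200 camera calls.

## Working session

There is one attempt and no reset: what is moved stays moved. The work goes in short steps, Python scripts to look and compute and a shell command to move; the robot and the scene stay as the last step left them, time stands still between calls to the robot, and variables do not carry over. Pictures are saved under pics/ and viewed, at most 14 in all, crops included, and the job is handed in when it is done.

```bash
mkdir -p pics; cat > h.py <<'E'
import numpy as np, cv2
from plant import arm, imaging
from scipy.spatial.transform import Rotation as R
def rot(o):
    q=o["tcp_rot"]; return R.from_quat([q[1],q[2],q[3],q[0]])
def cam(n):
    o=arm.get_obs(); p=imaging.camera_params(n); im=imaging.camera(n)
    K=np.array(p["intrinsics"])
    if n=="wrist":
        T=np.array(p["tool_from_camera"]); Rw=rot(o).as_matrix()
        Rc=Rw@T[:3,:3]; c=Rw@T[:3,3]+np.array(o["position"])
    else:
        M=cv2.Rodrigues(np.array(p["rvec"],float))[0]; Rc=M.T; c=-M.T@np.array(p["tvec"]).ravel()
    return im,(K,Rc,c)
def ray(P,u,v,z):
    K,Rc,c=P; d=Rc@np.linalg.inv(K)@np.array([u,v,1.]); return c+d*(z-c[2])/d[2]
def proj(P,X):
    K,Rc,c=P; y=K@(Rc.T@(np.array(X)-c)); return y[:2]/y[2]
E
python3 - <<'E'
from h import *
for n in ("scene","side","wrist"):
    im,P=cam(n); cv2.imwrite(f"pics/{n}0.png",im); print(n,P[2],P[1][:,2])
    np.save(f"pics/{n}0.npy",np.array([*P[0],*P[1],P[2]]))
o=arm.get_obs();print(o)
E
```

```text
scene [1.24636186 0.81666456 0.86451033] [-0.48649009 -0.66368772 -0.56819539]
side [-0.12898356 -0.77936842  1.01261755] [ 0.50649208  0.50422114 -0.69944751]
wrist [0.24948437 0.49602424 0.37380639] [-0.29805901  0.0981942  -0.9494834 ]
{'time_s': 0.15, 'joint_positions': array([ 1.53462031e+00,  2.55619075e-01,  1.07313118e-01, -3.40521313e-04,
       -1.42392609e+00, -2.84592742e-01]), 'joint_velocities': array([-1.63887030e-04, -2.25768752e-03,  4.93119724e-03, -6.50141861e-05,
       -2.75342726e-04, -6.99104401e-04]), 'tau': array([-1.48418971e-03, -3.86941266e+01,  2.38082403e+01,  5.36673948e+00,
       -4.51056927e-03, -2.08825789e-06]), 'position': array([0.17326652, 0.52163926, 0.25560587]), 'tcp_rot': array([ 7.33194935e-04,  9.87161705e-01, -1.59722336e-01, -7.81770018e-05]), 'contact_force': array([ 0.07753386,  1.12461253, -0.30604405]), 'ft_torque': array([-0.05114031, -0.00800445,  0.01870161]), 'finger_force': 0.0, 'grip_width': 0.08511048758385813}
```

View pics/scene0.png

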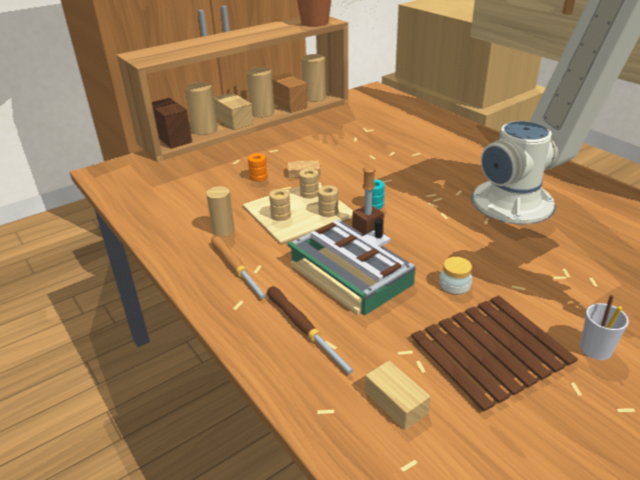

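View pics/side0.png

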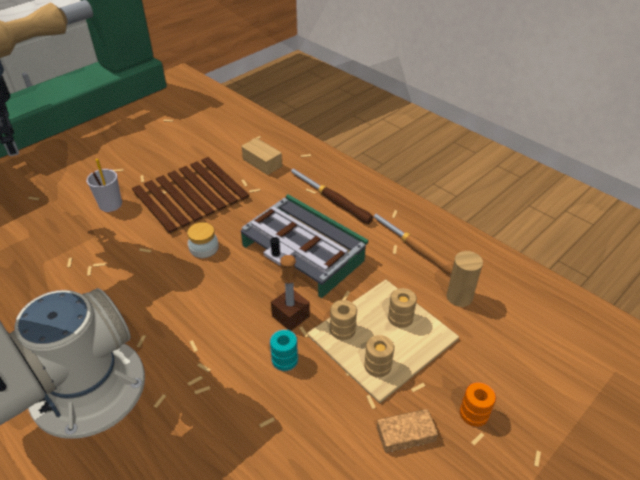

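The scene and side views show three mills on the board (side, tops near (344,308), (403,297), (379,343)), the rod stand at (290,300), the carriage handle at (275,247) and the rack around (190,193). I'll zoom in next.

```bash
python3 - <<'E'
import cv2,numpy as np
im=cv2.imread("pics/side0.png")[190:390,225:485]
cv2.imwrite("pics/side0c.png",cv2.resize(im,None,fx=3,fy=3,interpolation=cv2.INTER_CUBIC))
from h import *
def ld(n):
    a=np.load(f"pics/{n}0.npy"); return a[:3],a[3:6],a[6]
S=ld("side");C=ld("scene")
for t,u,v,z in [("millA",344,308,.082),("millB",403,297,.082),("millC",379,343,.082),("post",275,240,.112),("rodtop",288,261,.18),("wax",202,233,.06),("teal",284,338,.07),("rk",208,158,.018),("rk",134,186,.018),("rk",172,230,.018),("rk",248,196,.018)]:
    print("side",t,ray(S,u,v,z)[:2].round(3))
for t,u,v,z in [("rodtop",369,170,.18),("post",379,221,.112),("mill",280,197,.082),("mill",309,175,.082),("mill",328,193,.082),("rk",497,298,.018),("rk",574,355,.018),("rk",487,407,.018),("rk",414,338,.018)]:
    print("scene",t,ray(C,u,v,z)[:2].round(3))
E
```

```text
side millA [ 0.458 -0.267]
side millB [ 0.568 -0.335]
side millC [ 0.442 -0.377]
side post [ 0.474 -0.039]
side rodtop [ 0.406 -0.159]
side wax [0.402 0.146]
side teal [ 0.324 -0.229]
side rk [0.632 0.433]
side rk [0.409 0.472]
side rk [0.379 0.25 ]
side rk [0.601 0.218]
scene rodtop [ 0.415 -0.144]
scene post [ 0.478 -0.031]
scene mill [ 0.576 -0.314]
scene mill [ 0.447 -0.364]
scene mill [ 0.464 -0.251]
scene rk [0.381 0.26 ]
scene rk [0.396 0.463]
scene rk [0.628 0.442]
scene rk [0.611 0.237]
```

View pics/side0c.png

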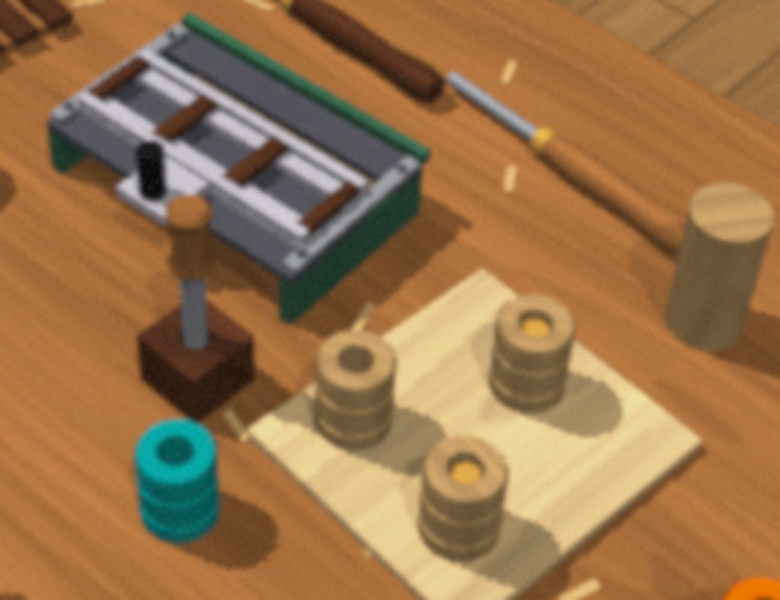

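The mill nearest the rod (A) has an empty bore, while B (far) and C (near) show brass. I'll turn the tool so its y axis lies along the slide direction, then go above the fixture.

```bash
cat >> h.py <<'E'
def go(x,y,z,yaw=None):
    "print needed total tool-frame shift (in units of 25mm) and turn (units of 120deg)"
    o=arm.get_obs(); r=rot(o); d=r.inv().apply(np.array([x,y,z])-o["position"])/.025
    X=r.as_matrix(); psi=np.degrees(np.arctan2(X[1,0],X[0,0]))
    print("shift",d.round(2),"yaw now",psi.round(2),"turn",None if yaw is None else (-(yaw-psi)/120).round(3),"tilt",np.degrees(np.arccos(-X[2,2])).round(2))
E
python3 -m handwheel '[[0,0,0,0,0,0.0716],[0,0,0,0,0,0.0716],[0,0,0,0,0,0.0716],[0,0,0,0,0,0.0716],[0,0,0,0,0,0.0716],[0,0,0,0,0,0.0716],[0,0,0,0,0,0.0716],[0,0,0,0,0,0.0716],[0,0,0,0,0,0.024],[0,0,0,0,0,0]]' 1
python3 -m handwheel '[[1,-0.65,0,0,0,0],[1,-0.65,0,0,0,0],[1,-0.65,0,0,0,0],[1,-0.65,0,0,0,0],[1,-0.65,0,0,0,0],[1,-0.65,0,0,0,0],[1,-0.65,0,0,0,0],[1,-0.65,0,0,0,0],[1,-0.65,0,0,0,0],[1,-0.65,0,0,0,0]]'
python3 -m handwheel '[[1,-0.65,0,0,0,0],[1,-0.65,0,0,0,0],[1,-0.65,0,0,0,0],[1,-0.65,0,0,0,0],[1,-0.65,0,0,0,0],[1,-0.65,0,0,0,0],[1,-0.65,0,0,0,0],[1,-0.65,0,0,0,0],[1,-0.65,0,0,0,0],[0,0,0,0,0,0]]'
python3 - <<'E'
from h import *
go(.53,-.03,.3,-90)
E
```

```text
time_s: 1.15
position: [0.1733, 0.5218, 0.2559]
tcp_rot: [-0.0, -0.707, 0.707, -0.0]
contact_force: [-0.2, 0.1, -0.2]
grip_width: 0.0852
finger_force: 0.0
time_s: 2.15
position: [0.3363, 0.2708, 0.2563]
tcp_rot: [-0.0, 0.708, -0.706, -0.0]
contact_force: [0.1, 0.1, 0.2]
grip_width: 0.0855
finger_force: 0.0
time_s: 3.15
position: [0.4832, 0.0447, 0.2557]
tcp_rot: [-0.001, -0.707, 0.708, -0.0]
contact_force: [-0.8, 0.4, -0.6]
grip_width: 0.0856
finger_force: 0.0
shift [ 2.99 -1.87 -1.77] yaw now -90.08 turn -0.001 tilt 0.08
```

```bash

python3 -m handwheel '[[0.5,-0.3,-0.6,0,0,0],[0.5,-0.3,-0.6,0,0,0],[0.5,-0.3,-0.6,0,0,0],[0.5,-0.3,-0.6,0,0,0],[0.5,-0.3,-0.6,0,0,0],[0.5,-0.3,-0.6,0,0,0],[0,0,-0.6,0,0,0],[0,0,0,0,0,0],[0,0,0,0,0,0],[0,0,0,0,0,0]]' | head -2
python3 - <<'E'
from h import *
im,P=cam("wrist"); cv2.imwrite("pics/w1.png",im); np.save("pics/w1.npy",np.array([*P[0],*P[1],P[2]])); go(.53,-.03,.3,-90)
E
```

```text
time_s: 4.15
position: [0.5267, -0.0275, 0.3603]
shift [ 0.1  -0.13  2.41] yaw now -89.94 turn 0.0 tilt 0.1
```

View pics/w1.png

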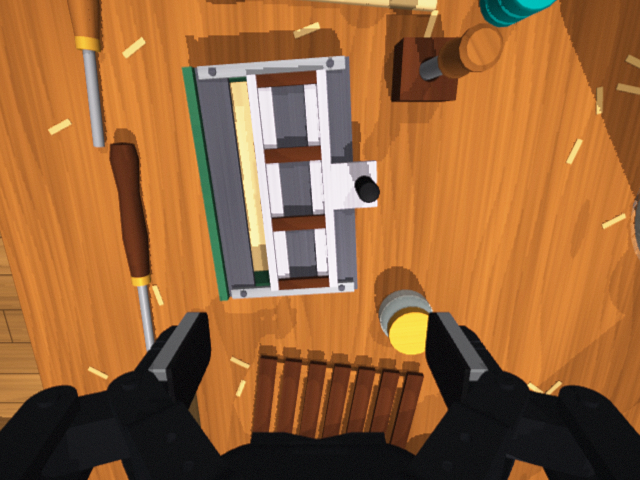

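The wrist view shows the carriage with dividers at (287,78), (294,154), (300,222) and (304,284), the post top near (371,190), the rod handle at (481,47) and the wax jar at (411,333). Next I'll convert these to positions.

```bash
python3 - <<'E'
from h import *
a=np.load("pics/w1.npy");P=(a[:3],a[3:6],a[6])
for t,u,v,z in [("d0",287,78,.07),("d1",294,154,.07),("d2",300,222,.07),("d3",304,284,.07),("post",371,190,.112),("postbase",362,180,.064),("railL",250,75,.07),("railL",279,290,.07),("railR",319,70,.07),("railR",331,290,.07),
 ("slot?plateTL",200,68,.054),("bedTR",348,58,.054),("bedBR",355,291,.054),("bedBL",227,299,.054),("rodtop",482,46,.182),("standTL",393,38,.05),("standTR",457,39,.05),("standBL",392,100,.05),("standBR",456,101,.05),("wax",411,333,.06)]:
    print(t,ray(P,u,v,z)[:2].round(4))
im=cv2.imread("pics/w1.png")[40:310,180:500]
cv2.imwrite("pics/w1c.png",cv2.resize(im,None,fx=2.2,fy=2.2,interpolation=cv2.INTER_CUBIC))
E
```

```text
d0 [ 0.5567 -0.145 ]
d1 [ 0.5511 -0.0706]
d2 [0.5459 0.0044]
d3 [0.5422 0.0808]
post [ 0.4736 -0.0398]
postbase [ 0.477  -0.0419]
railL [ 0.5936 -0.1478]
railL [0.5722 0.0887]
railR [ 0.5246 -0.1524]
railR [0.51   0.0887]
slot?plateTL [ 0.6474 -0.156 ]
bedTR [ 0.4948 -0.1654]
bedBR [0.4794 0.0979]
bedBL [0.6396 0.1087]
rodtop [ 0.4095 -0.1559]
standTL [ 0.4491 -0.1844]
standTR [ 0.3837 -0.1836]
standBL [ 0.4464 -0.1252]
standBR [ 0.3778 -0.1242]
wax [0.4067 0.1542]
```

View pics/w1c.png

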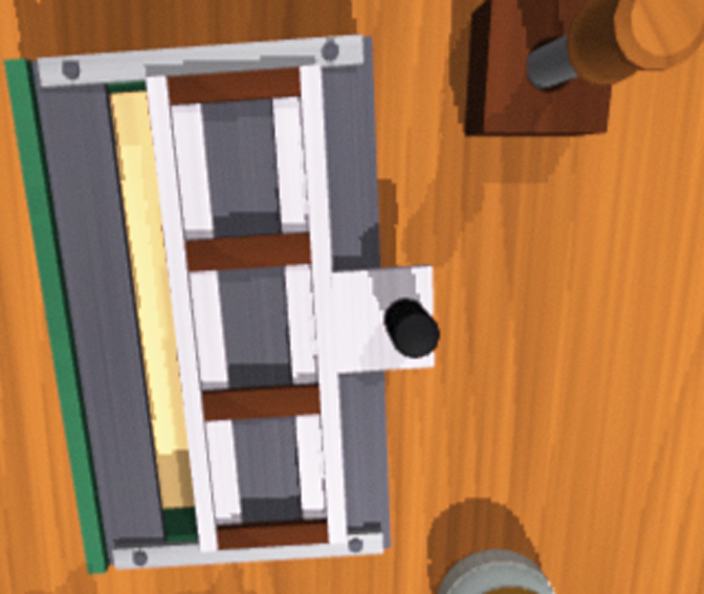

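```bash

python3 -m handwheel '[[0.9,0.06,0.2,0,0,0],[0.9,0.06,0.2,0,0,0],[0.9,0.06,0.2,0,0,0],[0.9,0.06,0.2,0,0,0],[0.9,0.06,0.2,0,0,0],[0.9,0.06,0.2,0,0,0],[0.9,0.06,0.2,0,0,0],[0.9,0.06,0.2,0,0,0],[0.9,0.06,0.2,0,0,0],[0.9,0.06,0.2,0,0,0]]' | head -2
python3 -m handwheel '[[0.9,0.06,0.2,0,0,0],[0.9,0.06,0.2,0,0,0],[0,0,0,0,0,0],[0,0,0,0,0,0],[0,0,0,0,0,0],[0,0,0,0,0,0],[0,0,0,0,0,0],[0,0,0,0,0,0],[0,0,0,0,0,0],[0,0,0,0,0,0]]' | head -2
python3 - <<'E'
from h import *
im,P=cam("wrist"); cv2.imwrite("pics/w2.png",im); np.save("pics/w2.npy",np.array([*P[0],*P[1],P[2]])); go(.53,-.03,.3,-90)
E
```

```text
time_s: 5.2
position: [0.5118, -0.2535, 0.3104]
time_s: 6.2
position: [0.5093, -0.2979, 0.3013]
shift [-10.72  -0.83   0.05] yaw now -89.99 turn 0.0 tilt 0.0
```

View pics/w2.png

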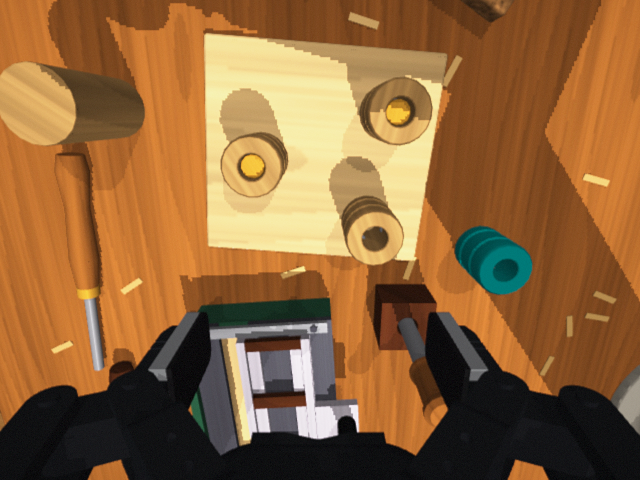

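B's top is at (252,166) and C's at (399,111), both with brass. A's top is at (375,238) and its bore is empty.

```bash
python3 - <<'E'
from h import *
a=np.load("pics/w2.npy");P=(a[:3],a[3:6],a[6])
for t,u,v,z in [("B",252,166,.082),("C",399,112,.082),("A",375,238,.082),("rodshaftbase",407,327,.05)]:
    X=ray(P,u,v,z); print(t,X[:2].round(4)); 
    if t in "BC": go(X[0],X[1],.060)
E
```

```text
B [ 0.5673 -0.3372]
shift [ 1.57 -2.32  9.65] yaw now -89.99 turn None tilt 0.0
C [ 0.4398 -0.3824]
shift [3.38 2.78 9.65] yaw now -89.99 turn None tilt 0.0
A [ 0.455  -0.2699]
rodshaftbase [ 0.409  -0.1547]
```

```bash

python3 -m handwheel '[[0.52,-0.78,0.3,0,0,0],[0.52,-0.77,0.4,0,0,0],[0.53,-0.77,0.95,0,0,0],[0,0,1,0,0,0],[0,0,1,0,0,0],[0,0,1,0,0,0],[0,0,1,0,0,0],[0,0,1,0,0,0],[0,0,1,0,0,0],[0,0,1,0,0,0]]' 1 | head -4
python3 -m handwheel '[[0,0,1,0,0,0],[0,0,0,0,0,0],[0,0,0,0,0,0],[0,0,0,0,0,0],[0,0,0,0,0,0],[0,0,0,0,0,0],[0,0,0,0,0,0],[0,0,0,0,0,0],[0,0,0,0,0,0],[0,0,0,0,0,0]]' 1 
python3 -m handwheel '[[0,0,0,0,0,0],[0,0,0,0,0,0],[0,0,0,0,0,0],[0,0,0,0,0,0],[0,0,0,0,0,0],[0,0,0,0,0,0],[0,0,0,0,0,0],[0,0,0,0,0,0],[0,0,0,0,0,0],[0,0,0,0,0,0]]' -1 45
python3 - <<'E'
from h import *
go(.554,-.11,.2,-86.3)
E
```

```text
time_s: 7.25
position: [0.5672, -0.3373, 0.0841]
tcp_rot: [-0.0, 0.707, -0.707, 0.0]
contact_force: [0.5, 0.3, 0.1]
time_s: 8.25
position: [0.5672, -0.3373, 0.06]
tcp_rot: [0.0, 0.707, -0.707, -0.0]
contact_force: [-0.3, -0.1, 0.5]
grip_width: 0.0852
finger_force: 0.0
time_s: 9.25
position: [0.5677, -0.3375, 0.0605]
tcp_rot: [-0.0, 0.707, -0.707, 0.001]
contact_force: [1.9, -0.1, 5.4]
grip_width: 0.0561
finger_force: 48.3
shift [-9.1   0.54 -5.59] yaw now -89.98 turn -0.031 tilt 0.07
```

```bash

python3 -m handwheel '[[0,0,-0.4,0,0,0],[0,0,-0.9,0,0,0],[0,0,-0.9,0,0,0],[0,0,-0.9,0,0,0],[-0.9,0,-0.9,0,0,0],[-0.9,0,-0.9,0,0,0],[-0.9,0,-0.8,0,0,0],[-0.9,0,0,0,0,0],[-0.9,0,0,0,0,0],[-0.9,0,0,0,0,0]]' | head -2
python3 -m handwheel '[[-0.9,0.07,0,0,0,-0.005],[-0.9,0.07,0,0,0,-0.005],[-0.9,0.07,0,0,0,-0.005],[-0.9,0.07,0,0,0,-0.005],[-0.9,0.07,0,0,0,-0.005],[-0.9,0.07,0,0,0,-0.006],[-0.9,0.07,0,0,0,0],[0,0,0,0,0,0],[0,0,0,0,0,0],[0,0,0,0,0,0]]'
python3 - <<'E'
from h import *
im,P=cam("wrist"); cv2.imwrite("pics/w3.png",im); np.save("pics/w3.npy",np.array([*P[0],*P[1],P[2]])); go(.554,-.11,.2,-86.3)
print([proj(P,p).round(0) for p in ([.554,-.11,.062],[.554,-.11,.07],[.477,-.041,.112])])
E
```

```text
time_s: 10.25
position: [0.5657, -0.201, 0.2014]
time_s: 11.25
position: [0.5494, -0.0458, 0.202]
tcp_rot: [0.001, 0.73, -0.684, -0.001]
contact_force: [-0.2, 0.1, -3.0]
grip_width: 0.0557
finger_force: 48.3
shift [ 2.57 -0.01  0.08] yaw now -86.32 turn -0.0 tilt 0.08
[array([316., 143.]), array([316., 143.]), array([437., 274.])]
```

View pics/w3.png

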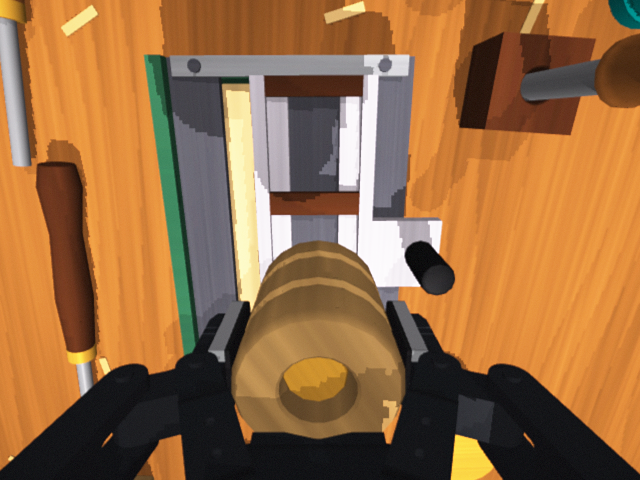

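```bash

python3 -m handwheel '[[0.86,0,0,0,0,0],[0.86,0,0,0,0,0],[0.85,-0.02,0,0,0,0],[0,0,0,0,0,0],[0,0,0.8,0,0,0],[0,0,0.8,0,0,0],[0,0,0.8,0,0,0],[0,0,0.4,0,0,0],[0,0,0,0,0,0],[0,0,0,0,0,0]]'
python3 -m handwheel '[[0,0,0.2,0,0,0],[0,0,0.2,0,0,0],[0,0,0.2,0,0,0],[0,0,0.2,0,0,0],[0,0,0,0,0,0],[0,0,0,0,0,0],[0,0,0,0,0,0],[0,0,0,0,0,0],[0,0,0,0,0,0],[0,0,0,0,0,0]]'
python3 - <<'E'
from h import *
go(.5545,-.11,.1105,-86.3)
E
```

```text
time_s: 12.3
position: [0.5551, -0.1096, 0.1333]
tcp_rot: [-0.0, 0.73, -0.684, 0.0]
contact_force: [0.4, 0.0, -0.8]
grip_width: 0.0558
finger_force: 48.3
time_s: 13.3
position: [0.5547, -0.1094, 0.1127]
tcp_rot: [-0.0, 0.73, -0.684, 0.0]
contact_force: [0.4, 0.7, -2.8]
grip_width: 0.0559
finger_force: 48.3
shift [0.02 0.01 0.09] yaw now -86.28 turn 0.0 tilt 0.01
```

```bash

python3 -m handwheel '[[0,0,0.08,0,0,0],[0,0,0,0,0,0],[0,0,0,0,0,0],[0,0,0,0,0,0],[0,0,0,0,0,0],[0,0,0,0,0,0],[0,0,0,0,0,0],[0,0,0,0,0,0],[0,0,0,0,0,0],[0,0,0,0,0,0]]'
python3 -m handwheel '[[0,0,0,0,0,0],[0,0,0,0,0,0],[0,0,0,0,0,0],[0,0,0,0,0,0],[0,0,-0.5,0,0,0],[0,0,-0.9,0,0,0],[0,0,-0.9,0,0,0],[0,0,-0.9,0,0,0],[0,0,-0.8,0,0,0],[0,0,0,0,0,0]]' 1
python3 - <<'E'
from h import *
go(.4398,-.3824,.0605,-86.3)
E
```

```text
time_s: 14.3
position: [0.5547, -0.1094, 0.1105]
tcp_rot: [-0.0, 0.73, -0.684, 0.0]
contact_force: [-0.5, -1.3, -2.1]
grip_width: 0.0555
finger_force: 48.4
time_s: 15.3
position: [0.5563, -0.1098, 0.2151]
tcp_rot: [-0.002, 0.73, -0.684, 0.003]
contact_force: [0.4, 0.4, 0.4]
grip_width: 0.0856
finger_force: 0.0
shift [10.57  5.41  6.16] yaw now -86.26 turn 0.0 tilt 0.42
```

```bash

python3 -m handwheel '[[0.95,0.49,0,0,0,0],[0.95,0.49,0,0,0,0],[0.95,0.49,0,0,0,0],[0.95,0.49,0,0,0,0],[0.95,0.49,0,0,0,0],[0.95,0.49,0,0,0,0],[0.95,0.49,0,0,0,0],[0.95,0.49,0,0,0,0],[0.95,0.49,0,0,0,0],[0.95,0.49,0,0,0,0]]' |head -2
python3 -m handwheel '[[0.5,0.25,0,0,0,0],[0.5,0.25,0,0,0,0],[0,0,0,0,0,0],[0,0,0,0,0,0],[0,0,0,0,0,0],[0,0,0,0,0,0],[0,0,0,0,0,0],[0,0,0,0,0,0],[0,0,0,0,0,0],[0,0,0,0,0,0]]' |head -2
cat >> h.py <<'E'
def brass(P,im,z):
    h=cv2.cvtColor(im,cv2.COLOR_BGR2HSV); m=cv2.inRange(h,(18,170,120),(30,255,255))
    n,l,s,c=cv2.connectedComponentsWithStats(m)
    for i in range(1,n):
        if s[i,4]>60: print("brass",c[i].round(0),s[i,2:],ray(P,*c[i],z)[:2].round(4))
E
python3 - <<'E'
from h import *
im,P=cam("wrist"); cv2.imwrite("pics/w4.png",im); brass(P,im,.072)
print([proj(P,p).round(0) for p in ([.4398,-.3824,.082],[.4398,-.3824,.072])])
go(.4398,-.3824,.0605,-86.3)
E
```

```text
time_s: 16.3
position: [0.4472, -0.3552, 0.2108]
time_s: 17.3
position: [0.437, -0.38, 0.2105]
brass [314. 232.] [ 30  28 662] [ 0.4394 -0.3825]
[array([314., 236.]), array([314., 232.])]
shift [ 0.1  -0.11  6.  ] yaw now -86.27 turn 0.0 tilt 0.0
```

C is where I expected it, so I'll pick it up.

```bash

python3 -m handwheel '[[0.1,-0.1,0.5,0,0,0],[0,0,0.9,0,0,0],[0,0,0.9,0,0,0],[0,0,0.9,0,0,0],[0,0,0.9,0,0,0],[0,0,0.9,0,0,0],[0,0,0.6,0,0,0],[0,0,0.4,0,0,0],[0,0,0,0,0,0],[0,0,0,0,0,0]]' |head -2
python3 -m handwheel '[[0,0,0,0,0,0],[0,0,0,0,0,0],[0,0,0,0,0,0],[0,0,0,0,0,0],[0,0,0,0,0,0],[0,0,0,0,0,0],[0,0,0,0,0,0],[0,0,0,0,0,0],[0,0,0,0,0,0],[0,0,0,0,0,0]]' -1 45
python3 -m handwheel '[[0,0,-0.4,0,0,0],[0,0,-0.9,0,0,0],[0,0,-0.9,0,0,0],[0,0,-0.9,0,0,0],[0,0,-0.9,0,0,0],[0,0,-0.9,0,0,0],[0,0,-0.9,0,0,0],[0,0,-0.9,0,0,0],[0,0,-0.9,0,0,0],[0,0,0,0,0,0]]'
python3 - <<'E'
from h import *
go(.60,-.2,.255,-86.3)
go(.544,.042,.255,-86.3)
E
```

```text
time_s: 18.35
position: [0.4398, -0.3827, 0.0608]
time_s: 19.35
position: [0.4401, -0.3828, 0.0615]
tcp_rot: [-0.0, 0.73, -0.684, 0.001]
contact_force: [-0.8, 1.7, 4.8]
grip_width: 0.0542
finger_force: 48.6
time_s: 20.35
position: [0.4404, -0.3832, 0.254]
tcp_rot: [-0.0, 0.73, -0.684, 0.003]
contact_force: [-0.4, -0.1, -1.6]
grip_width: 0.0543
finger_force: 48.0
shift [-6.9  -6.85 -0.03] yaw now -86.27 turn 0.0 tilt 0.33
shift [-16.7   -5.24  -0.08] yaw now -86.27 turn 0.0 tilt 0.33
```

```bash

python3 -m handwheel '[[-0.97,-0.31,0,0,0,0],[-0.97,-0.31,0,0,0,0],[-0.97,-0.31,0,0,0,0],[-0.97,-0.31,0,0,0,0],[-0.97,-0.31,0,0,0,0],[-0.97,-0.31,0,0,0,0],[-0.97,-0.31,0,0,0,0],[-0.97,-0.31,0,0,0,0],[-0.97,-0.31,0,0,0,0],[-0.97,-0.31,0,0,0,0]]' |head -2
python3 -m handwheel '[[-0.97,-0.31,0,0,0,0],[-0.97,-0.31,0,0,0,0],[-0.97,-0.31,0,0,0,0],[-0.97,-0.31,0.3,0,0,0],[-0.97,-0.31,0.5,0,0,0],[-0.97,-0.31,0.5,0,0,0],[-0.97,-0.31,0.5,0,0,0],[-0.97,0,0.3,0,0,0],[-0.97,0,0,0,0,0],[-0.97,0,0,0,0,0]]' |head -2
python3 - <<'E'
from h import *
import time
im,P=cam("wrist"); cv2.imwrite("pics/w5.png",im); np.save("pics/w5.npy",np.array([*P[0],*P[1],P[2]])); go(.544,.042,.2,-86.3)
print([proj(P,p).round(0) for p in ([.544,.042,.07],[.554,-.11,.132])]); brass(P,im,.122)
E
```

```text
time_s: 21.35
position: [0.5006, -0.1341, 0.2493]
time_s: 22.35
position: [0.5385, 0.1109, 0.1963]
shift [ 2.88 -0.03 -0.15] yaw now -86.19 turn 0.001 tilt 0.15
[array([315., 136.]), array([ 312., -313.])]
brass [ 34. 191.] [ 36  18 451] [0.6867 0.0757]
brass [490. 303.] [  83   80 5056] [0.4384 0.125 ]
brass [316. 373.] [  62   44 2112] [0.5345 0.1787]
```

View pics/w5.png

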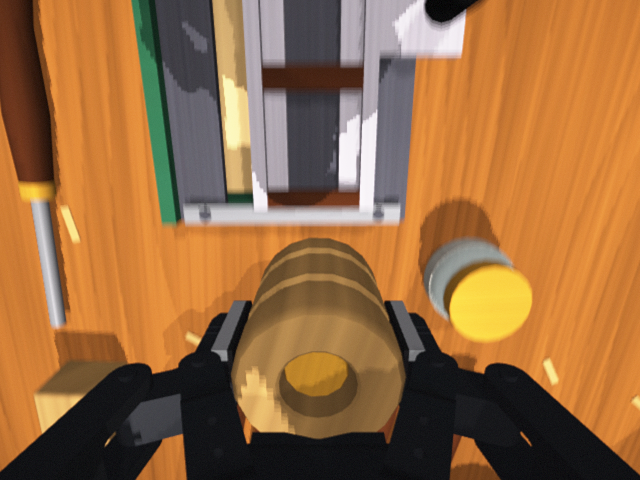

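The image is slightly motion-blurred. Nest 2's pocket spans v 90–192, so I'll re-measure with the arm at rest.

```bash
python3 - <<'E'
from h import *
im,P=cam("wrist"); go(.544,.042,.2,-86.3); print(proj(P,[.544,.042,.07]).round(1))
h=cv2.cvtColor(im,cv2.COLOR_BGR2HSV)
for u in (280,300,320,340):
    c=h[40:230,u]; b=(c[:,0]<14)&(c[:,1]>110)&(c[:,2]<170); idx=np.flatnonzero(np.diff(b.astype(int)))+40; print(u,idx)
g=im[110:175,225:400].mean((0,2)); print(g.round(0).astype(int))
E
```

```text
shift [ 2.82 -0.03 -0.14] yaw now -86.14 turn 0.001 tilt 0.14
[315.7 131. ]
280 [ 53  80 181 199]
300 [ 52  80 180 199]
320 [ 52  80 180 199]
340 [ 52  80 180 199]
[145 177 193 197 198 199 201 201 200 200 200 199 197 195 192 187 177 168
 161 157 156 155 154 155 155 152 159 176 177 175 174 174 174 175 176 176
 175 174 173 157 132 126 145 168 175 176 177 176 175 173 172 173 175 176
 175 174 174 173 171 171 174 175 151 102  72  68  68  69  68  69  70  69
  68  67  66  66  66  68  68  68  67  68  69  69  67  65  66  67  68  68
  69  68  68  69  69  69  70  71  71  68  67  66  66  67  68  69  69  68
  69  84  85  78  60  53  99 195 216 220 221 221 221 220 221 231 231 231
 235 235 235 235 234 231 207 187 183 156 143 188 226 235 235 234 234 234
 235 239 240 240 240 242 234 201 156 120 110 112 113 114 116 118 118 117
 115 114 115 116 116 115 113 113 112 112 112 112 113]
```

```bash

python3 -m handwheel '[[0.7,0,0,0,0,0],[0.7,0,0,0,0,0],[0.7,-0.04,0,0,0,0],[0.7,-0.04,0,0,0,0],[0,0,0,0,0,0],[0,0,0.8,0,0,0],[0,0,0.8,0,0,0],[0,0,0.8,0,0,0],[0,0,0.1,0,0,0],[0,0,0,0,0,0]]' | head -2
python3 -m handwheel '[[0,0,0.2,0,0,0],[0,0,0.2,0,0,0],[0,0,0.2,0,0,0],[0,0,0.2,0,0,0],[0,0,0,0,0,0],[0,0,0,0,0,0],[0,0,0,0,0,0],[0,0,0,0,0,0],[0,0,0,0,0,0],[0,0,0,0,0,0]]'
python3 - <<'E'
from h import *
go(.5455,.0425,.111,-86.3)
E
```

```text
time_s: 23.45
position: [0.5457, 0.0403, 0.1351]
time_s: 24.45
position: [0.5486, 0.0407, 0.1184]
tcp_rot: [-0.002, 0.73, -0.683, 0.002]
contact_force: [-0.8, 1.4, 9.7]
grip_width: 0.0544
finger_force: 49.3
shift [-0.08  0.12  0.3 ] yaw now -86.2 turn 0.001 tilt 0.39
```

```bash

python3 -m handwheel '[[0,0,-0.4,0,0,0],[0,0,-0.2,0,0,0],[0,0,0,0,0,0],[0,0,0,0,0,0],[0,0,0,0,0,0],[0,0,0,0,0,0],[0,0,0,0,0,0],[0,0,0,0,0,0],[0,0,0,0,0,0],[0,0,0,0,0,0]]'
python3 - <<'E'
from h import *
go(.5455,.0425,.111,-86.3)
a,P=cam("scene"); b,Q=cam("side"); 
print(proj(P,[.5455,.0425,.1]),proj(Q,[.5455,.0425,.1]))
f=lambda im,p:cv2.resize(im[int(p[1])-60:int(p[1])+60,int(p[0])-50:int(p[0])+50],None,fx=4,fy=4,interpolation=cv2.INTER_CUBIC)
cv2.imwrite("pics/c6.png",np.hstack([f(a,proj(P,[.5455,.0425,.1])),f(b,proj(Q,[.5455,.0425,.1]))]))
E
```

```text
time_s: 25.45
position: [0.5461, 0.0404, 0.1305]
tcp_rot: [0.0, 0.73, -0.684, -0.0]
contact_force: [0.7, -0.2, -1.8]
grip_width: 0.0544
finger_force: 48.2
shift [-0.09  0.02  0.78] yaw now -86.28 turn 0.0 tilt 0.0
[377.37690164 249.81385862] [274.58706712 212.58756375]
```

View pics/c6.png

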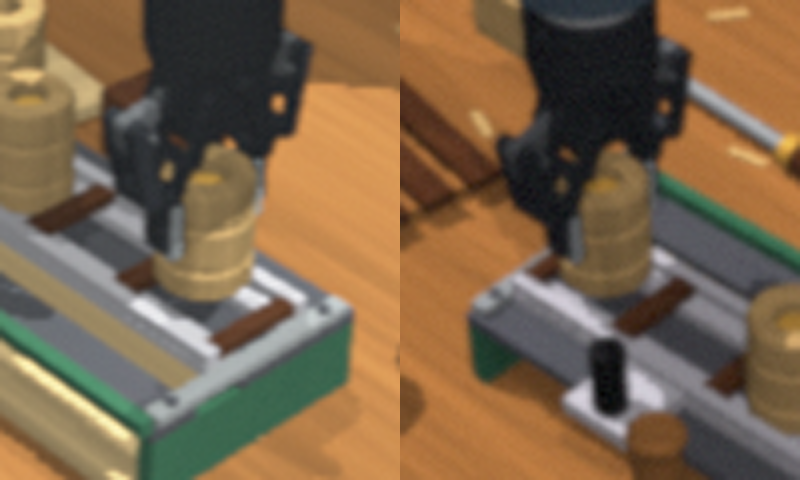

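C looks about vertical, so it most likely caught the pocket wall by about 2 mm in y. I'll measure where the bush sits relative to the TCP.

```bash
python3 - <<'E'
from h import *
o=arm.get_obs(); im,P=cam("wrist"); cv2.imwrite("pics/w7.png",im); brass(P,im,o["position"][2]+.011); print(o["position"])
a=np.load("pics/w3.npy"); brass((a[:3],a[3:6],a[6]),cv2.imread("pics/w3.png"),.202+.0115)
def ell(im,P,z):
    g=cv2.cvtColor(im,cv2.COLOR_BGR2HSV)[...,2]
    m=cv2.inRange(cv2.cvtColor(im,cv2.COLOR_BGR2HSV),(8,60,130),(17,190,255)); 
# rim extents at the rows near the top disc centre
for n in ("w3","w7"):
    h=cv2.cvtColor(cv2.imread(f"pics/{n}.png"),cv2.COLOR_BGR2HSV); m=cv2.inRange(h,(10,60,60),(24,255,255))
    for v in (260,300,360,385,400): 
        k=np.flatnonzero(m[v,225:420])+225; print(n,v,k.min(),k.max())
    print(np.flatnonzero(m[225:440,320])[[0,-1]]+225)
E
```

```text
brass [  9. 309.] [ 20  21 292] [0.646  0.0242]
brass [319. 372.] [  64   43 2084] [0.5456 0.0422]
brass [486. 466.] [ 25  31 270] [0.4803 0.0797]
[0.54612694 0.04040091 0.13052511]
brass [10. 10.] [ 23  23 389] [ 0.6322 -0.1468]
brass [ 81. 356.] [ 28  17 289] [ 0.6283 -0.046 ]
brass [316. 378.] [  65   44 2084] [ 0.5497 -0.0421]
brass [469. 460.] [  43   45 1377] [ 0.4908 -0.0093]
w3 260 235 362
w3 300 238 419
w3 360 234 401
w3 385 231 404
w3 400 234 402
[241 438]
w7 260 225 364
w7 300 225 381
w7 360 234 402
w7 385 232 403
w7 400 236 400
[225 438]
```

```bash

python3 -m handwheel '[[-0.17,0,0,0,0,0],[0,0,0,0,0,0],[0,0,0.3,0,0,0],[0,0,0.2,0,0,0],[0,0,0,0,0,0],[0,0,0,0,0,0],[0,0,0,0,0,0],[0,0,0,0,0,0],[0,0,0,0,0,0],[0,0,0,0,0,0]]'
python3 - <<'E'
from h import *
go(.5455,.0445,.111,-86.3)
E
```

```text
time_s: 26.6
position: [0.5459, 0.0447, 0.1182]
tcp_rot: [-0.0, 0.73, -0.684, 0.0]
contact_force: [0.1, -0.6, -1.6]
grip_width: 0.0543
finger_force: 48.1
shift [0.01 0.02 0.29] yaw now -86.28 turn 0.0 tilt 0.02
```

No contact this time, so I'll lower it the rest of the way.

```bash

python3 -m handwheel '[[0,0,0.1,0,0,0],[0,0,0.1,0,0,0],[0,0,0.1,0,0,0],[0,0,0,0,0,0],[0,0,0,0,0,0],[0,0,0,0,0,0],[0,0,0,0,0,0],[0,0,0,0,0,0],[0,0,0,0,0,0],[0,0,0,0,0,0]]'
python3 - <<'E'
from h import *
go(.5455,.0445,.111,-86.3)
E
```

```text
time_s: 27.6
position: [0.5468, 0.0447, 0.1115]
tcp_rot: [-0.001, 0.73, -0.684, 0.001]
contact_force: [0.5, -0.5, 5.8]
grip_width: 0.0541
finger_force: 48.7
shift [0.01 0.05 0.02] yaw now -86.25 turn 0.0 tilt 0.14
```

```bash

python3 -m handwheel '[[0,0,0,0,0,0],[0,0,0,0,0,0],[0,0,0,0,0,0],[0,0,0,0,0,0],[0,0,-0.5,0,0,0],[0,0,-0.9,0,0,0],[0,0,-0.9,0,0,0],[0,0,-0.9,0,0,0],[0,0,-0.9,0,0,0],[0,0,0,0,0,0]]' 1
python3 -m handwheel '[[0.8,0.78,0,0,0,0],[0.8,0.78,0,0,0,0],[0.8,0.78,0,0,0,0],[0.8,0.78,0,0,0,0],[0,0,0,0,0,0],[0,0,0,0,0,0],[0,0,0,0,0,0],[0,0,0,0,0,0],[0,0,0,0,0,0],[0,0,0,0,0,0]]' | head -2
python3 - <<'E'
from h import *
im,P=cam("wrist"); cv2.imwrite("pics/w8.png",im); np.save("pics/w8.npy",np.array([*P[0],*P[1],P[2]])); go(.475,-.041,.105,-86.3)
print([proj(P,p).round(0) for p in ([.475,-.041,.112],[.554,-.11,.132],[.545,.042,.132])]); brass(P,im,.122)
E
```

```text
time_s: 28.6
position: [0.5477, 0.0447, 0.2177]
tcp_rot: [-0.003, 0.73, -0.684, 0.002]
contact_force: [0.4, -0.2, -0.4]
grip_width: 0.0855
finger_force: 0.0
time_s: 29.6
position: [0.4734, -0.04, 0.2128]
shift [ 0.04 -0.07  4.31] yaw now -86.26 turn 0.0 tilt 0.02
[array([315., 252.]), array([168., 129.]), array([197., 379.])]
brass [166. 133.] [  39   42 1245] [ 0.559 -0.107]
brass [ 10. 339.] [ 22  16 230] [0.6666 0.0268]
brass [206. 379.] [ 13  16 128] [0.542  0.0497]
brass [384. 424.] [  67   51 1775] [0.4189 0.0804]
```

View pics/w8.png

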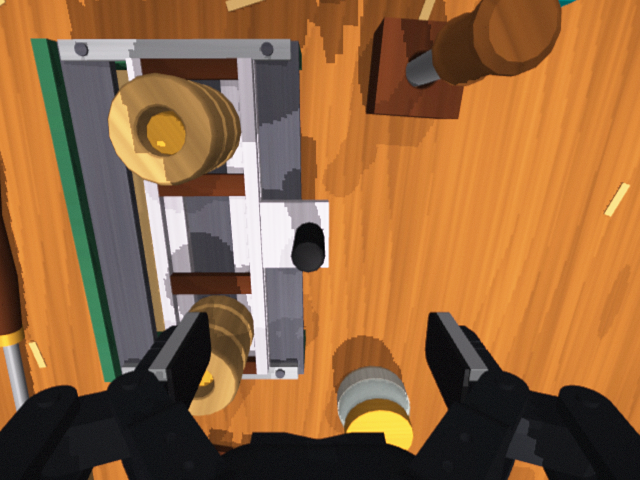

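Both bodies stand upright in the outer nests, and the post top at (309,254) puts its x at about 0.478. Now I'll grip the post and push the carriage.

```bash

python3 -m handwheel '[[0.02,-0.19,0.3,0,0,0],[0,0,0.8,0,0,0],[0,0,0.8,0,0,0],[0,0,0.8,0,0,0],[0,0,0.8,0,0,0],[0,0,0.5,0,0,0],[0,0,0.3,0,0,0],[0,0,0,0,0,0],[0,0,0,0,0,0],[0,0,0,0,0,0]]'
python3 -m handwheel '[[0,0,0,0,0,0],[0,0,0,0,0,0],[0,0,0,0,0,0],[0,0,0,0,0,0],[0,0,0,0,0,0],[0,0,0,0,0,0],[0,0,0,0,0,0],[0,0,0,0,0,0],[0,0,0,0,0,0],[0,0,0,0,0,0]]' -1 45
python3 -m handwheel '[[0,-0.1,0,0,0,0],[0,-0.2,0,0,0,0],[0,-0.3,0,0,0,0],[0,-0.3,0,0,0,0],[0,-0.3,0,0,0,0],[0,-0.3,0,0,0,0],[0,-0.3,0,0,0,0],[0,-0.2,0,0,0,0],[0,-0.1,0,0,0,0],[0,0,0,0,0,0]]'
python3 -m handwheel '[[0,-0.1,0,0,0,0],[0,-0.1,0,0,0,0],[0,-0.1,0,0,0,0],[0,-0.1,0,0,0,0],[0,0,0,0,0,0],[0,0,0,0,0,0],[0,0,0,0,0,0],[0,0,0,0,0,0],[0,0,0,0,0,0],[0,0,0,0,0,0]]'
```

```text
time_s: 30.65
position: [0.4786, -0.0404, 0.1063]
tcp_rot: [-0.001, 0.73, -0.684, 0.001]
contact_force: [-0.0, -0.1, 0.1]
grip_width: 0.0854
finger_force: 0.0
time_s: 31.65
position: [0.4785, -0.0404, 0.106]
tcp_rot: [-0.0, 0.73, -0.684, 0.0]
contact_force: [1.2, 0.7, 4.9]
grip_width: 0.0209
finger_force: 44.1
time_s: 32.65
position: [0.5215, -0.0376, 0.1057]
tcp_rot: [0.007, 0.729, -0.684, -0.006]
contact_force: [-32.2, 5.4, 32.9]
grip_width: 0.021
finger_force: 50.0
time_s: 33.65
position: [0.5219, -0.0377, 0.1052]
tcp_rot: [0.013, 0.729, -0.684, -0.013]
contact_force: [-61.1, 10.4, 57.1]
grip_width: 0.0208
finger_force: 61.7
```

```bash

python3 -m handwheel '[[0,0.3,0,0,0,0],[0,0.3,0,0,0,0],[0,0.05,0,0,0,0],[0,0,0,0,0,0],[0,0,0,0,0,0],[0,0,0,0,0,0],[0,0,0,0,0,0],[0,0,0,0,0,0],[0,0,0,0,0,0],[0,0,0,0,0,0]]'
python3 - <<'E'
from h import *
a=np.load("pics/w1.npy");P=(a[:3],a[3:6],a[6])
for u,v in [(231,80),(252,275)]: print(ray(P,u,v,.054)[:2].round(4))
for u,v in [(211,71),(330,63),(244,294),(344,287)]: print("bolt",ray(P,u,v,.058)[:2].round(4))
im,P=cam("wrist"); cv2.imwrite("pics/w9.png",im); np.save("pics/w9.npy",np.array([*P[0],*P[1],P[2]]));brass(P,im,.122)
E
```

```text
time_s: 34.65
position: [0.5212, -0.0377, 0.1052]
tcp_rot: [0.003, 0.73, -0.684, -0.002]
contact_force: [-11.5, 1.6, 13.0]
grip_width: 0.0204
finger_force: 47.6
[ 0.6162 -0.1445]
[0.6064 0.0761]
bolt [ 0.6353 -0.1527]
bolt [ 0.5134 -0.1602]
bolt [0.617  0.0998]
bolt [0.4936 0.0905]
brass [418.  98.] [ 38 185 896] [ 0.5012 -0.1244]
brass [442. 113.] [ 21  91 480] [ 0.4946 -0.1212]
brass [ 29. 153.] [  62   86 4234] [ 0.6014 -0.1045]
brass [587. 207.] [  63  190 1620] [ 0.4502 -0.0993]
brass [598. 223.] [ 62 193 897] [ 0.4457 -0.095 ]
brass [596. 276.] [  81  238 1649] [ 0.4414 -0.079 ]
brass [397. 237.] [ 14  85 293] [ 0.5018 -0.0873]
brass [444. 261.] [ 21  93 312] [ 0.4871 -0.0808]
brass [619. 283.] [ 43 127 481] [ 0.4337 -0.0772]
brass [418. 279.] [ 22  97 591] [ 0.494  -0.0749]
brass [528. 322.] [ 41 142 546] [ 0.4578 -0.0627]
brass [617. 332.] [ 50 141 694] [ 0.4291 -0.0608]
brass [ 24. 294.] [ 13  41 110] [ 0.6101 -0.063 ]
brass [483. 332.] [ 22  85 341] [ 0.4711 -0.0582]
brass [630. 333.] [ 26  61 255] [ 0.4251 -0.0606]
brass [419. 328.] [12 33 84] [ 0.4911 -0.0584]
brass [398. 338.] [ 13  37 171] [ 0.497  -0.0546]
brass [411. 350.] [10 28 99] [ 0.4925 -0.0504]
brass [616. 403.] [ 40  99 461] [ 0.4209 -0.0339]
brass [634. 385.] [ 17  49 184] [ 0.4175 -0.0415]
```

View pics/w9.png

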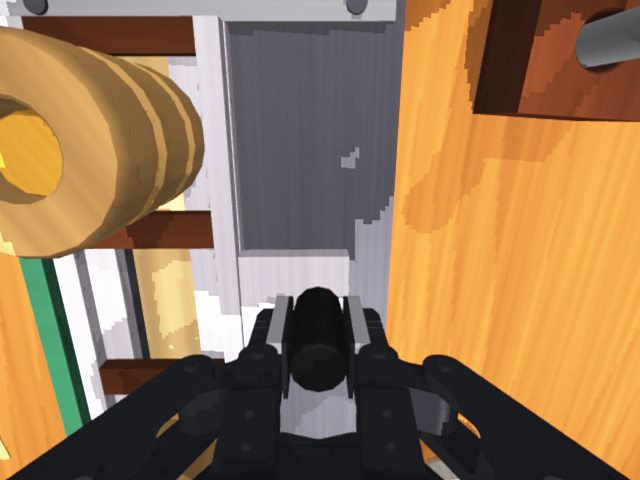

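The bed slot shows through the nest floors, and the travel matches (slot centre x≈0.594, nest moved 43 mm to the same x), so the carriage is home. Next I'll release it, rise and fetch the rod.

```bash

python3 -m handwheel '[[0,0,0,0,0,0],[0,0,0,0,0,0],[0,0,0,0,0,0],[0,0,0,0,0,0],[0,0,-0.6,0,0,0],[0,0,-1,0,0,0],[0,0,-1,0,0,0],[0,0,-1,0,0,0],[0,0,-1,0,0,0],[0,0,-1,0,0,0]]' 1 | head -4
python3 -m handwheel '[[0.73,0.8,-0.8,0,0,0],[0.73,0.8,-0.8,0,0,0],[0.73,0.8,-0.8,0,0,0],[0.73,0.8,-0.4,0,0,0],[0.73,0.8,0,0,0,0],[0.73,0.8,0,0,0,0],[0,0,0,0,0,0],[0,0,0,0,0,0],[0,0,0,0,0,0],[0,0,0,0,0,0]]' | head -2
python3 - <<'E'
from h import *
im,P=cam("wrist"); cv2.imwrite("pics/w10.png",im); np.save("pics/w10.npy",np.array([*P[0],*P[1],P[2]])); go(.409,-.155,.158,-86.3)
print([proj(P,p).round(0) for p in ([.409,-.155,.182],[.409,-.155,.05])]); brass(P,im,.122)
E
```

```text
time_s: 35.7
position: [0.5241, -0.0375, 0.2464]
tcp_rot: [-0.0, 0.73, -0.684, -0.0]
contact_force: [0.6, -0.1, -0.5]
time_s: 36.7
position: [0.412, -0.1541, 0.3152]
shift [0.03 0.12 6.29] yaw now -86.23 turn 0.001 tilt 0.03
[array([322., 237.]), array([320., 198.])]
brass [100. 258.] [ 22  23 352] [ 0.6016 -0.1033]
brass [ 37. 368.] [ 21  12 146] [0.677  0.0172]
brass [310. 429.] [ 46  19 609] [0.4052 0.076 ]
```

View pics/w10.png

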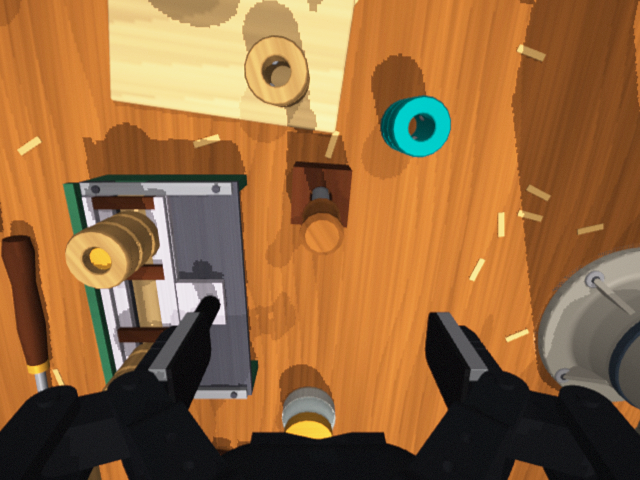

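```bash

python3 -m handwheel '[[0.09,0.12,0,0,0,0],[0,0,0,0,0,0],[0,0,0.8,0,0,0],[0,0,0.9,0,0,0],[0,0,0.9,0,0,0],[0,0,0.9,0,0,0],[0,0,0.9,0,0,0],[0,0,0.9,0,0,0],[0,0,0.7,0,0,0],[0,0,0.3,0,0,0]]' | head -2
python3 -m handwheel '[[0,0,0,0,0,0],[0,0,0,0,0,0],[0,0,0,0,0,0],[0,0,0,0,0,0],[0,0,0,0,0,0],[0,0,0,0,0,0],[0,0,0,0,0,0],[0,0,0,0,0,0],[0,0,0,0,0,0],[0,0,0,0,0,0]]' -1 80
python3 - <<'E'
from h import *
go(.409,-.1565,.3,-86.3)
E
```

```text
time_s: 37.75
position: [0.4077, -0.1568, 0.1564]
time_s: 38.75
position: [0.4093, -0.1571, 0.159]
tcp_rot: [-0.0, 0.73, -0.684, 0.001]
contact_force: [-0.5, 0.3, 5.9]
grip_width: 0.0263
finger_force: 78.1
shift [-0.02 -0.   -5.64] yaw now -86.26 turn 0.0 tilt 0.11
```

```bash

python3 -m handwheel '[[0,0,-0.3,0,0,0],[0,0,-0.6,0,0,0],[0,0,-0.8,0,0,0],[0,0,-0.8,0,0,0],[0,0,-0.8,0,0,0],[0,0,-0.8,0,0,0],[0,0,-0.8,0,0,0],[0,0,-0.7,0,0,0],[0,0,-0.4,0,0,0],[0,0,0,0,0,0]]'
python3 -m handwheel '[[-0.15,-0.76,0,0,0,0],[-0.15,-0.76,0,0,0,0],[-0.15,-0.76,0,0,0,0],[-0.15,-0.76,0,0,0,0],[-0.15,-0.76,0,0,0,0],[-0.15,-0.76,0,0,0,0],[-0.15,-0.76,0,0,0,0],[-0.15,-0.76,0,0,0,0],[-0.15,-0.76,0,0,0,0],[-0.15,-0.76,0,0,0,0]]' | head -2
python3 -m handwheel '[[0,0,0,0,0,0],[0,0,0,0,0,0],[0,0,0,0,0,0],[0,0,0,0,0,0],[0,0,0,0,0,0],[0,0,0,0,0,0],[0,0,0,0,0,0],[0,0,0,0,0,0],[0,0,0,0,0,0],[0,0,0,0,0,0]]'
python3 - <<'E'
from h import *
im,P=cam("wrist"); cv2.imwrite("pics/w11.png",im); np.save("pics/w11.npy",np.array([*P[0],*P[1],P[2]])); go(.597,-.107,.304,-86.3)
print([proj(P,p).round(0) for p in ([.597,-.107,.132],[.597,-.107,.142])]); brass(P,im,.122)
E
```

```text
time_s: 39.75
position: [0.409, -0.1569, 0.309]
tcp_rot: [-0.001, 0.73, -0.684, 0.001]
contact_force: [0.3, 0.0, -1.6]
grip_width: 0.0267
finger_force: 78.7
time_s: 40.75
position: [0.5962, -0.1067, 0.3062]
time_s: 41.75
position: [0.5958, -0.1072, 0.308]
tcp_rot: [0.0, 0.73, -0.684, -0.0]
contact_force: [-0.0, 0.5, -1.8]
grip_width: 0.0263
finger_force: 79.0
shift [-0.   -0.05  0.16] yaw now -86.28 turn 0.0 tilt 0.0
[array([316., 222.]), array([316., 225.])]
brass [143. 108.] [ 25  15 303] [ 0.7344 -0.1854]
brass [310. 218.] [ 26  21 245] [ 0.6021 -0.1071]
brass [175. 349.] [ 19  11 142] [0.7221 0.0279]
brass [475. 424.] [ 16  18 112] [0.4222 0.0978]
```

View pics/w11.png

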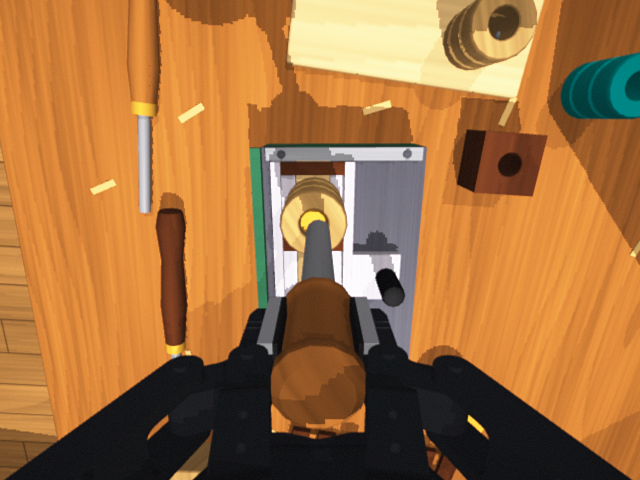

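B's top is around (314,220) with the rod tip just above it at about (318,226). The empty stand hole is at (510,164).

```bash
python3 - <<'E'
from h import *
im=cv2.imread("pics/w11.png"); a=np.load("pics/w11.npy");P=(a[:3],a[3:6],a[6])
c=im[160:280,250:380]; g=cv2.medianBlur(cv2.cvtColor(cv2.resize(c,None,fx=4,fy=4,interpolation=cv2.INTER_CUBIC),cv2.COLOR_BGR2GRAY),7)
r=cv2.HoughCircles(g,cv2.HOUGH_GRADIENT,1,20,param1=80,param2=20,minRadius=115,maxRadius=145)
for q in r[0][:4]: X=q/4+[250,160,0]; print("rim",X.round(1),ray(P,X[0],X[1],.132)[:2].round(4))
# shaft gray mask rows: rod edges
h=cv2.cvtColor(im,cv2.COLOR_BGR2HSV)
for v in range(214,272,5):
    k=np.flatnonzero((h[v,295:345,1]<60))+295; print(v,k.min() if len(k) else None,k.max() if len(k) else None,end="; ")
# stand hole
d=im[140:190,480:540].astype(int).sum(2); m=(d<110).astype(np.uint8); n,l,s,ce=cv2.connectedComponentsWithStats(m)
for i in range(1,n):
    if s[i,4]>60: X=ce[i]+[480,140]; print("\nhole",X.round(1),s[i,2:],ray(P,*X,.05)[:2].round(4))
# shelf: mill A
c=im[0:70,480:540]; 
print([proj(P,[.597,-.107,z]).round(1) for z in (.149,.2,.25)])
E
```

```text
rim [313.4 224.4  32.2] [ 0.5989 -0.1046]
rim [313.4 219.1  34.7] [ 0.5992 -0.109 ]
rim [313.4 208.6  29.7] [ 0.5997 -0.1177]
214 None None; 219 None None; 224 310 327; 229 308 328; 234 306 329; 239 306 344; 244 306 344; 249 305 344; 254 295 344; 259 295 344; 264 295 344; 269 295 344; 
hole [509.4 164.3] [ 24  23 413] [ 0.4087 -0.1553]
[array([315.8, 227.6]), array([315.5, 249.9]), array([315.1, 282.7])]
```

```bash
python3 - <<'E'
from h import *
im=cv2.imread("pics/w11.png"); h=cv2.cvtColor(im,cv2.COLOR_BGR2HSV)
for v in range(184,256,2):
    print(v,"".join("b" if (18<=x[0]<=30 and x[1]>170 and x[2]>120) else "g" if x[1]<70 else "#" if x[2]<110 else "w" if x[2]>190 else "." for x in h[v,274:356]))
E
```

```text
184 gggggggggggggggggggggg.............#.......................ggggggggggggggggggggggg
186 gggggggggggggggggggg.........................................ggggggggggggggggggggg
188 gggggggggggggggggg.............................................ggggggggggggggggggg
190 ggggggggggggggggg...............................................gggggggggggggggggg
192 ggggggggggggggg..................................................ggggggggggggggggg
194 ggggggggggggggg................................wwwww..............gggggggggggggggg
196 gggggggggggggg.........ww......................wwwwwwwww..........gggggggggggggggg
198 ggggggggggggg.......wwwwww.....................wwwwwwwwwwwww........gggggggggggggg
200 gggggggggggg......wwwwwwwwww......................wwwwwwwwwwww......gggggggggggggg
202 ggggggggggg.....wwwwwwwwwwww......................wwwwwwwwwwwwww.....ggggggggggggg
204 ggggggggggg...wwwwwwwwwwwwwwww....................wwwwwwwwwwwwwww.....gggggggggggg
206 gggggggggg..wwwwwwwwwwwwwwwwww....................wwwwwwwwwwwwwwwww...gggggggggggg
208 ggggggggg..wwwwwwwwwwwwwwwwwwwww..................ww
[... 1331 characters left out ...]
gggg
240 ggggggggg.#..wwwwwwwwwwwwwwwwww.gggggggggggggggggggggggg.wwwwwwwwww...gggggggggggg
242 ggggggggg.###.wwwwwwwwwwwwwwwww.gggggggggggggggggggggggggwwwwwwww....ggggggggggggg
244 ggggggggg.####.wwwwwwwwwwwwwwww.gggggggggggggggggggggggggwwwwwww.....ggggggggggggg
246 ggggggggg.######..wwwwwwwwwwwww.ggggggggggggggggggggggggg.wwww.......ggggggggggggg
248 ggggggggg.#########..wwwwwwwww.gggggggggggggggggggggggggg.w..........ggggggggggggg
250 gggggggggg..............wwwwww.ggggggggggggggggggggggggggg...........ggggggggggggg
252 gggggggggggggggggggggggg....ww.ggggggggggggggggggggggggggggggggggggggggggggggggggg
254 gggggggggggggggggggggggg......gggggggggggggggggggggggggggggggggggggggggggggggggggg
```

```bash

python3 -m handwheel '[[0.06,-0.15,0,0,0,0],[0,0,0,0,0,0],[0,0,0.3,0,0,0],[0,0,0.4,0,0,0],[0,0,0.3,0,0,0],[0,0,0,0,0,0],[0,0,0,0,0,0],[0,0,0,0,0,0],[0,0,0,0,0,0],[0,0,0,0,0,0]]'
```

```text
time_s: 42.8
position: [0.5997, -0.1084, 0.2832]
tcp_rot: [-0.0, 0.73, -0.684, 0.0]
contact_force: [-0.0, 0.6, -1.7]
grip_width: 0.0266
finger_force: 79.3
```

```bash

python3 -m handwheel '[[0,0,0.2,0,0,0],[0,0,0.2,0,0,0],[0,0,0.2,0,0,0],[0,0,0.2,0,0,0],[0,0,0.2,0,0,0],[0,0,0.2,0,0,0],[0,0,0,0,0,0],[0,0,0,0,0,0],[0,0,0,0,0,0],[0,0,0,0,0,0]]'
python3 -m handwheel '[[0,0,0.2,0,0,0],[0,0,0.2,0,0,0],[0,0,0.2,0,0,0],[0,0,0.2,0,0,0],[0,0,0.2,0,0,0],[0,0,0.2,0,0,0],[0,0,0.2,0,0,0],[0,0,0,0,0,0],[0,0,0,0,0,0],[0,0,0,0,0,0]]'
```

```text
time_s: 43.8
position: [0.5995, -0.1084, 0.2526]
tcp_rot: [0.0, 0.73, -0.684, -0.0]
contact_force: [-0.5, 0.1, -2.2]
grip_width: 0.0266
finger_force: 79.1
time_s: 44.8
position: [0.5997, -0.1085, 0.2181]
tcp_rot: [0.0, 0.73, -0.684, 0.0]
contact_force: [-1.2, 1.1, -1.9]
grip_width: 0.0267
finger_force: 79.1
```

```bash

python3 -m handwheel '[[0,0,-0.4,0,0,0],[0,0,-0.6,0,0,0],[0,0,-0.8,0,0,0],[0,0,-0.8,0,0,0],[0,0,-0.6,0,0,0],[0,0,-0.4,0,0,0],[0,0,0,0,0,0],[0,0,0,0,0,0],[-0.5,0,0,0,0,0],[-0.5,0,0,0,0,0]]'
python3 -m handwheel '[[-0.85,0,0,0,0,0],[-0.85,0,0,0,0,0],[-0.85,0,0,0,0,0],[-0.85,0,0,0,0,0],[-0.85,0,0,0,0,0],[-0.83,0,0,0,0,0],[0,0,0,0,0,0],[0,0,0,0,0,0],[0,0,0,0,0,0],[0,0,0,0,0,0]]' | head -2
cat > ascii.py <<'E'
from h import *
def amap(im,u0,u1,v0,v1,s=2):
    h=cv2.cvtColor(im,cv2.COLOR_BGR2HSV); print("u0",u0)
    for v in range(v0,v1,s):
        print(v,"".join("b" if (18<=x[0]<=30 and x[1]>170 and x[2]>120) else "g" if x[1]<70 else "#" if x[2]<110 else "w" if x[2]>190 else "." for x in h[v,u0:u1]))
E
python3 - <<'E'
from ascii import *
im,P=cam("wrist"); cv2.imwrite("pics/w12.png",im); np.save("pics/w12.npy",np.array([*P[0],*P[1],P[2]])); o=arm.get_obs(); print(o["position"]); go(.590,.043,.308,-86.3)
amap(im,274,356,184,260)
b,Q=cam("side"); brass(Q,b,.03); print(proj(Q,[.597,-.107,.03]))
E
```

```text
time_s: 45.8
position: [0.5977, -0.0828, 0.307]
tcp_rot: [0.001, 0.729, -0.684, -0.001]
contact_force: [-0.3, -0.7, -1.3]
grip_width: 0.0261
finger_force: 79.0
time_s: 46.8
position: [0.5897, 0.0428, 0.308]
[0.58976166 0.04269972 0.30798433]
shift [-0.01 -0.01 -0.  ] yaw now -86.32 turn -0.0 tilt 0.01
u0 274
184 gggggggggggggggggggggggggg................................##gggggggggggggggggggggg
186 gggggggggggggggggggggggggg....................................gggggggggggggggggggg
188 gggggggggggggggggggggggggg.......................................ggggggggggggggggg
190 gggggggggggggggggggggggg.....#..............................##.....ggggggggggggggg
192 ggggggggggggggggggggggg...##...................................###..gggggggggggggg
194 gggggggggggggggggggggg.##........................................###..gggggggggggg
196 gggggggggggggggggggg............................www............#....#..ggggggggggg
198 ggggggggggggggggggg.............................wwwwwwwwww.......##....ggggggggggg
200 ggggggggggggggggggg................w..............wwwwwwwwwwww.....###..gggggggggg
202 ggg
[... 1891 characters left out ...]
wwwwwwwgggggggg
246 ggggggggggggg.#####..wwwwwwwwww#ggggggggggggggggggggggggg.wwwwwwwwwwwww..ggggggggg
248 gggggggggggggg#######..wwwwwww.gggggggggggggggggggggggggg.wwwwwwwwwww....ggggggggg
250 gggggggggggggg###ggggggg.wwwww.gggggggggggggggggggggggggggwwwwwwwwwwgggggggggggggg
252 gggggggggggggggggggggggggg..ww.gggggggggggggggggggggggggggwwwwwwwggggggggggggggggg
254 gggggggggggggggggggggggggggggggggggggggggggggggggggggggggg.wwggggggggggggggggggggg
256 gggggggggggggggggggggggggggggggggggggggggggggggggggggggggggggggggggggggggggggggggg
258 wwwwwwwwwwwwww.wggggwgwgwwwgwggggggggggggggggggggggggggggggggggggggggggggggggggggg
brass [200. 232.] [ 26  21 378] [0.4188 0.182 ]
[334.14162978 253.76344537]
```

```bash

python3 -m handwheel '[[0,0.03,0,0,0,0],[0,0,0,0,0,0],[0,0,0.3,0,0,0],[0,0,0.4,0,0,0],[0,0,0.3,0,0,0],[0,0,0,0,0,0],[0,0,0,0,0,0],[0,0,0,0,0,0],[0,0,0,0,0,0],[0,0,0,0,0,0]]' | sed -n 2,4p
python3 -m handwheel '[[0,0,0.2,0,0,0],[0,0,0.2,0,0,0],[0,0,0.2,0,0,0],[0,0,0.2,0,0,0],[0,0,0.2,0,0,0],[0,0,0.2,0,0,0],[0,0,0,0,0,0],[0,0,0,0,0,0],[0,0,0,0,0,0],[0,0,0,0,0,0]]'| sed -n 2,4p
python3 -m handwheel '[[0,0,0.2,0,0,0],[0,0,0.2,0,0,0],[0,0,0.2,0,0,0],[0,0,0.2,0,0,0],[0,0,0.2,0,0,0],[0,0,0.2,0,0,0],[0,0,0.2,0,0,0],[0,0,0,0,0,0],[0,0,0,0,0,0],[0,0,0,0,0,0]]'
python3 -m handwheel '[[0,0,-0.4,0,0,0],[0,0,-0.6,0,0,0],[0,0,-0.8,0,0,0],[0,0,-0.8,0,0,0],[0,0,-0.6,0,0,0],[0,0,-0.4,0,0,0],[0,0,0,0,0,0],[0,0,0,0,0,0],[0,0,0,0,0,0],[0,0,0,0,0,0]]' | head -4
python3 - <<'E'
from ascii import *
im,P=cam("wrist"); cv2.imwrite("pics/w13.png",im); np.save("pics/w13.npy",np.array([*P[0],*P[1],P[2]]))
brass(P,im,.01)
amap(im,290,340,200,240,3)
go(.409,-.157,.308)
E
```

```text
position: [0.5891, 0.0432, 0.2832]
tcp_rot: [-0.0, 0.73, -0.684, 0.0]
contact_force: [-0.5, -0.2, -1.7]
position: [0.5889, 0.0433, 0.2527]
tcp_rot: [0.0, 0.73, -0.684, -0.0]
contact_force: [0.1, 1.3, -2.2]
time_s: 49.9
position: [0.589, 0.0431, 0.2181]
tcp_rot: [0.0, 0.73, -0.684, 0.0]
contact_force: [0.3, 0.3, -2.3]
grip_width: 0.0264
finger_force: 79.1
time_s: 50.9
position: [0.5887, 0.0431, 0.3071]
tcp_rot: [0.001, 0.73, -0.684, -0.0]
contact_force: [-0.8, 0.4, -1.8]
brass [160. 233.] [ 22  12 218] [0.7663 0.1016]
brass [479. 312.] [  57   56 2372] [0.3786 0.1791]
u0 290
200 g................w...............wwwwwwwwwwwww....
203 ......wwwww......w...............wwwwwwwwwwwwwwwww
206 ...wwwwwwwww...www................wwwwwwwwwwwwwwww
209 .wwwwwwwwwwwww.....................wwwwwwwwwwwwwww
212 wwwwwwwwwwwwww......................wwwwwwwwwwwwww
215 wwwwwwwwwwwwwww.................www...wwwwwwwwwwww
218 wwwwwwwwwwwwwwwwg####..............#####.wwwwwwwww
221 wwwwwwwwwwwwww.gg#########gggggg##########.wwwwwww
224 wwwwwwwwwwwww.######gggggggggggggggggggg###.wwwwww
227 wwwwwwwwwwwww.####ggggggggggggggggggggg####.wwwwww
230 wwwwwwwwwwwww.###gggggggggggggggggggggg####.wwwwww
233 wwwwwwwwwwwwww.#gggggggggggggggggggggggg#..wwwwwww
236 wwwwwwwwwwwwwww.#ggggggggggggggggggggggg.wwwwwwwww
239 wwwwwwwwwwwwwww.gggggggggggggggggggggggg.wwwwwwwww
shift [ 7.52  7.7  -0.02] yaw now -86.28 turn None tilt 0.08
```

```bash

python3 -m handwheel '[[0.75,0.77,0,0,0,0],[0.75,0.77,0,0,0,0],[0.75,0.77,0,0,0,0],[0.75,0.77,0,0,0,0],[0.75,0.77,0,0,0,0],[0.75,0.77,0,0,0,0],[0.75,0.77,0,0,0,0],[0.75,0.77,0,0,0,0],[0.75,0.77,0,0,0,0],[0.75,0.77,0,0,0,0]]' | head -2
python3 -m handwheel '[[0,0,0,0,0,0],[0,0,0,0,0,0],[0,0,0.5,0,0,0],[0,0,0.9,0,0,0],[0,0,0.9,0,0,0],[0,0,0.6,0,0,0],[0,0,0.3,0,0,0],[0,0,0,0,0,0],[0,0,0,0,0,0],[0,0,0,0,0,0]]' | head -4
python3 - <<'E'
from ascii import *
im,P=cam("wrist"); cv2.imwrite("pics/w14.png",im); brass(P,im,.122)
go(.409,-.157,.159,-86.3)
print([proj(P,p).round(0) for p in ([.599,-.106,.12],[.4087,-.1553,.05])])
u,v=proj(P,[.4087,-.1553,.05]).astype(int); d=im[v-40:v+40:3,u-45:u+45].astype(int).sum(2)
for r in d: print("".join("#" if x<75 else "." if x<170 else "o" if x<300 else "w" for x in r))
E
```

```text
time_s: 51.95
position: [0.4081, -0.1571, 0.3079]
time_s: 52.95
position: [0.4098, -0.1564, 0.229]
tcp_rot: [-0.0, 0.73, -0.684, 0.001]
contact_force: [-0.1, -0.2, -1.7]
shift [0.02 0.03 2.8 ] yaw now -86.26 turn 0.0 tilt 0.1
[array([ 33., 303.]), array([319., 222.])]
wwwwwoooooo............................#...#.....................................owwwwwwww
wwwooooooooooooooooooo...........................................................#.owwwwww
wwwoooooooooooooooooooooo.....................ooooooooooooooooooooooooooooooooooooooowwwww
wwwooooooooooooooooooooo......................ooooooooooooooooooooooooooooooooooooooowwwww
wwwooooooooooooooooooooo.......................o.oooooooooooooooooooooooooooooooooooowwwww
wwwooooooooooooooooooooo.........................ooooooooooooooooooooooooooooooooooowwwwww
wwwoooooooooooooooooooooooo......................ooooooooooooooooooooooooooooooooooowwwwww
wwwoooooooooooooooooooooooo......................ooooooooooooooooooooooooooooooooooowwwwww
wwwooooooooooooooooooooooooo........................ooooooooooooooooooooooooooooooowwwwwww
wwwooooooooo
[... 925 characters left out ...]
ooooooooooooooooooooooooooooooooooooooooooooooooooooowwwwwwwwww
wwwwwwwwoooooooooooooooooooooooooooooooooooooooooooooooooooooooooooooooooooooooowwwwwwwwww
wwwwwwwwooooooooooooooooooooooooooooooooooooooooooooooooooooooooooooooooooooooowwwwwwwwwww
wwwwwwwwooooooooooooooooooooooooooooooooooooooooooooooooooooooooooooooooooooooowwwwwwwwwww
wwwwwwwwooooooooooooooooooooooooooooooooooooooooooooooooooooooooooooooooooooooowwwwwwwwwww
wwwwwwwwwwwoooooooooooooooooooooooooooooooooooooooooooooooooooooooooooooooooooowwwwwwwwwww
wwwwwwwwwwwwwwwwwwwwwwwwwwwwwwoooooooooooooooooooooooooooooooooooooooooooooooowwwwwwwwwwww
wwwwwwwwwwwwwwwwwwwwwwwwwwwwwwooooooooooooooooooooooooooooowwwwwwwwwwwwwwwwwwwwwwwwwwwwwww
```

```bash

python3 - <<'E'
from h import *
im,P=cam("wrist"); print([proj(P,[.4087,-.1553,z]).round(1) for z in (.05,.07,.12)],arm.get_obs()["position"])
h=cv2.cvtColor(im,cv2.COLOR_BGR2HSV)
for v in range(196,262,2):
    print(v,"".join("#" if x[2]<30 else "g" if x[1]<110 else "." for x in h[v,290:350]))
E
```

```text
[array([318.9, 222.1]), array([319., 229.]), array([319.1, 251.1])] [ 0.40960169 -0.15642808  0.22879305]
196 ............................................................
198 ............................................................
200 ............................................................
202 ............................................................
204 ............................................................
206 ............................................................
208 ............................................................
210 ............................................................
212 ............................................................
214 ............................................................
216 ............................................................
218 ............................................................
220 ..........................gggg..............................
222 .....................ggggggggggggggg........................
224 ...................ggggggggggggggggggg......................
226 ...............
[... 450 characters left out ...]
......ggggggggggggggggggggggggg...................
242 ...............gggggggggggggggggggggggggg...................
244 ...............gggggggggggggggggggggggggg...................
246 ...............ggggggggggggggggggggggggggg..................
248 ...............ggggggggggggggggggggggggggg..................
250 ..............gggggggggggggggggggggggggggg..................
252 ..............gggggggggggggggggggggggggggg..................
254 ..............gggggggggggggggggggggggggggg..................
256 ..............ggggggggggggggggggggggggggggg.................
258 ..............ggggggggggggggggggggggggggggg.................
260 ..............ggggggggggggggggggggggggggggg.................
```

```bash

python3 -m handwheel '[[0.04,0,0,0,0,0],[0,0,0.3,0,0,0],[0,0,0.4,0,0,0],[0,0,0.3,0,0,0],[0,0,0.2,0,0,0],[0,0,0,0,0,0],[0,0,0,0,0,0],[0,0,0,0,0,0],[0,0,0,0,0,0],[0,0,0,0,0,0]]' | sed -n 2,4p
python3 -m handwheel '[[0,0,0.3,0,0,0],[0,0,0.3,0,0,0],[0,0,0.3,0,0,0],[0,0,0.3,0,0,0],[0,0,0.2,0,0,0],[0,0,0.1,0,0,0],[0,0,0.05,0,0,0],[0,0,0,0,0,0],[0,0,0,0,0,0],[0,0,0,0,0,0]]'
```

```text
position: [0.4093, -0.1574, 0.1983]
tcp_rot: [-0.0, 0.73, -0.684, 0.0]
contact_force: [-0.1, -0.1, -1.7]
time_s: 55.05
position: [0.4093, -0.1574, 0.1595]
tcp_rot: [-0.0, 0.73, -0.684, 0.0]
contact_force: [0.9, -0.5, -1.3]
grip_width: 0.0263
finger_force: 79.4
```

```bash

python3 -m handwheel '[[0,0,0,0,0,0],[0,0,0,0,0,0],[0,0,0,0,0,0],[0,0,0,0,0,0],[0,0,-0.4,0,0,0],[0,0,-0.7,0,0,0],[0,0,-0.8,0,0,0],[0,0,-0.8,0,0,0],[0,0,-0.8,0,0,0],[0,0,0,0,0,0]]' 1 | sed -n 2,5p
python3 -m handwheel '[[0.77,-0.25,0,0,0,0],[0.77,-0.26,0,0,0,0],[0.77,-0.26,0,0,0,0],[0.77,-0.26,0,0,0,0],[0.77,-0.26,0,0,0,0],[0.77,-0.26,0,0,0,0],[0,0,0,0,0,0],[0,0,0,0,0,0],[0,0,0,0,0,0],[0,0,0,0,0,0]]' | head -2
python3 - <<'E'
from ascii import *
im,P=cam("wrist"); cv2.imwrite("pics/w15.png",im); print(proj(P,[.455,-.27,.082]).round(0)); go(.455,-.27,.0605,-86.3)
u,v=proj(P,[.455,-.27,.082]).astype(int); amap(im,u-70,u+70,v-70,v+70,4)
E
```

```text
position: [0.4111, -0.158, 0.251]
tcp_rot: [-0.002, 0.73, -0.684, 0.003]
contact_force: [-0.2, -0.8, 0.7]
grip_width: 0.0857
time_s: 57.05
position: [0.4553, -0.2697, 0.2472]
[318. 225.]
shift [0.01 0.02 7.47] yaw now -86.24 turn 0.001 tilt 0.03
u0 247
154 wwwwwwwwwwwwwwwwwwwwwwwwwwwwww...www...................................................wwwwwwwwwwwwwwwwwwwwwwwwwwwwwwwwwwwwwwwwwwwwwwwwwwwww
158 wwwwwwwwwwwwwwwwwwwwwwwwwwwww.............w.w..wwww.www................................wwwwwwwwwwwwwwwwwwwwwwwwwwwwwwwwwwwwwwwwwwwwwwwwwwwww
162 wwwwwwwwwwwwwwwwwwwwwwwwwwwww..........................................ww.ww.ww.w........wwwwwwwwwwwwwwwwwwwwwwwwwwwwwwwwwwwwwwwwwwwwwwwwwww
166 wwwwwwwwwwwwwwwwwwwwwwwwwwwwww...........................................................wwwwwwwwwwwwwwwwwwwwwwwwwwwwwwwwwwwwwwwwwwwwwwwwwww
170 wwwwwwwwwwwwwwwwwwwwwwwwwwwwwwww.............................................................wwwwwwwwwwwwwwwwwwwwwwwwwwwwwwwwwwwwwwwwwwwwwww
174 wwwwwwwwwwwwwwwwwwwwwwwwwwwwwwww.............................................................wwwwwwwwwwwwwwwwwwwwwwwww
[... 3527 characters left out ...]
..wwwwwwww...wwww...w....wwwwwwwwwwwwwwwwwwwwwwwwww.....................................................................
278 ......................wwwwwwww...ww....w..wwwwwwwwwwwwwwwwwwwwwwwwwwwww.....................................................................
282 ..........................wwww...ww.......wwwwwwwwwwwwwwwwwwwwwwwwwwwww..........#################....#.....................................
286 ..........................www.........ww.w.wwwwwwwwwwwwwwwwwwwwwwwwwwww.......############################################################.w
290 ............................ww........wwwwwwwwwwwwwwwwwwwwwwwwwwwwwwww......###############################################################.
```

A is still in place, so I'll pick it up and carry it to the rack.

```bash

python3 -m handwheel '[[0,0,0.4,0,0,0],[0,0,0.8,0,0,0],[0,0,0.9,0,0,0],[0,0,0.9,0,0,0],[0,0,0.9,0,0,0],[0,0,0.9,0,0,0],[0,0,0.9,0,0,0],[0,0,0.9,0,0,0],[0,0,0.6,0,0,0],[0,0,0.27,0,0,0]]' | sed -n 2p
python3 -m handwheel '[[0,0,0,0,0,0],[0,0,0,0,0,0],[0,0,0,0,0,0],[0,0,0,0,0,0],[0,0,0,0,0,0],[0,0,0,0,0,0],[0,0,0,0,0,0],[0,0,0,0,0,0],[0,0,0,0,0,0],[0,0,0,0,0,0]]' -1 45
python3 -m handwheel '[[0,0,-0.4,0,0,0],[0,0,-0.8,0,0,0],[0,0,-0.9,0,0,0],[0,0,-0.9,0,0,0],[0,0,-0.9,0,0,0],[0,0,-0.9,0,0,0],[0,0,-0.9,0,0,0],[0,0,-0.9,0,0,0],[0,0,-0.9,0,0,0],[0,0,-0.5,0,0,0]]' | sed -n 2p
python3 -m handwheel '[[-0.9,-0.1,0,0,0,0],[-0.9,-0.1,0,0,0,0],[-0.9,-0.1,0,0,0,0],[-0.9,-0.1,0,0,0,0],[-0.9,-0.1,0,0,0,0],[-0.9,-0.1,0,0,0,0],[-0.9,-0.1,0,0,0,0],[-0.9,-0.1,0,0,0,0],[-0.9,-0.1,0,0,0,0],[-0.9,-0.1,0,0,0,0]]' | sed -n 2p
python3 -m handwheel '[[-0.9,-0.1,0,0,0,0],[-0.9,-0.1,0,0,0,0],[-0.9,-0.1,0,0,0,0],[-0.9,-0.1,0,0,0,0],[-0.9,-0.1,0,0,0,0],[-0.9,-0.1,0,0,0,0],[-0.9,-0.1,0,0,0,0],[-0.9,-0.1,0,0,0,0],[-0.9,-0.1,0,0,0,0],[-0.9,-0.1,0,0,0,0]]' | sed -n 2p
python3 -m handwheel '[[-0.9,-0.1,0,0,0,0],[-0.9,-0.1,0,0,0,0],[-0.9,-0.1,0,0,0,0],[-0.9,-0.1,0,0,0,0],[-0.9,-0.1,0,0,0,0],[-0.9,-0.1,0,0,0,0],[-0.9,-0.1,0,0,0,0],[-0.9,-0.1,0,0,0,0],[-0.9,-0.1,0,0,0,0],[-0.9,-0.1,0,0,0,0]]' | sed -n 2p
python3 - <<'E'
from ascii import *
im,P=cam("wrist"); cv2.imwrite("pics/w16.png",im)
# brass look into tray + rack mask
h=cv2.cvtColor(im,cv2.COLOR_BGR2HSV); print(arm.get_obs()["grip_width"])
go(.4825,.409,.0665,-86.3)
E
```

```text
position: [0.454, -0.2695, 0.058]
time_s: 59.1
position: [0.456, -0.2704, 0.0611]
tcp_rot: [-0.0, 0.73, -0.684, 0.001]
contact_force: [0.1, 0.7, 6.2]
grip_width: 0.0542
finger_force: 48.2
position: [0.4554, -0.2703, 0.2623]
position: [0.4652, -0.0431, 0.2602]
position: [0.4755, 0.1829, 0.2601]
position: [0.486, 0.4089, 0.26]
0.05394743944649021
shift [0.1  0.12 7.69] yaw now -86.18 turn 0.001 tilt 0.09
```

```bash

python3 -m handwheel '[[0.1,0.1,0.5,0,0,0],[0,0,0.9,0,0,0],[0,0,0.9,0,0,0],[0,0,0.9,0,0,0],[0,0,0.9,0,0,0],[0,0,0.9,0,0,0],[0,0,0.9,0,0,0],[0,0,0.9,0,0,0],[0,0,0.5,0,0,0],[0,0,0.2,0,0,0]]' | sed -n 2,4p
python3 -m handwheel '[[0,0,0.06,0,0,0],[0,0,0.06,0,0,0],[0,0,0.03,0,0,0],[0,0,0,0,0,0],[0,0,0,0,0,0],[0,0,0,0,0,0],[0,0,0,0,0,0],[0,0,0,0,0,0],[0,0,0,0,0,0],[0,0,0,0,0,0]]'
```

```text
position: [0.4834, 0.4049, 0.0711]
tcp_rot: [0.001, 0.73, -0.684, 0.0]
contact_force: [-0.1, 0.0, -1.8]
time_s: 65.15
position: [0.484, 0.4056, 0.0688]
tcp_rot: [0.0, 0.73, -0.684, 0.0]
contact_force: [0.3, 0.2, -1.4]
grip_width: 0.0544
finger_force: 47.9
```

```bash

python3 -m handwheel '[[0,0,0.04,0,0,0],[0,0,0.02,0,0,0],[0,0,0,0,0,0],[0,0,0,0,0,0],[0,0,0,0,0,0],[0,0,0,0,0,0],[0,0,0,0,0,0],[0,0,0,0,0,0],[0,0,0,0,0,0],[0,0,0,0,0,0]]' | sed -n 2,4p
python3 -m handwheel '[[0,0,0,0,0,0],[0,0,0,0,0,0],[0,0,0,0,0,0],[0,0,0,0,0,0],[0,0,-0.4,0,0,0],[0,0,-0.8,0,0,0],[0,0,-0.9,0,0,0],[0,0,-0.9,0,0,0],[0,0,-0.9,0,0,0],[0,0,-0.9,0,0,0]]' 1 | sed -n 2,5p
python3 - <<'E'
from ascii import *
a=np.load("pics/w12.npy");P=(a[:3],a[3:6],a[6]); X=ray(P,319.5,225,.132); print(X)
a=np.load("pics/w11.npy");P=(a[:3],a[3:6],a[6]); print(ray(P,313.3,223.5,.132))
go(X[0],X[1],.26)
E
```

```text
position: [0.484, 0.4056, 0.0673]
tcp_rot: [0.0, 0.73, -0.684, 0.0]
contact_force: [0.3, 0.6, -1.8]
position: [0.4841, 0.4056, 0.1893]
tcp_rot: [-0.001, 0.73, -0.684, 0.0]
contact_force: [-0.0, 0.1, 0.5]
grip_width: 0.0854
[0.58783792 0.0455206  0.132     ]
[ 0.59902847 -0.10534412  0.132     ]
shift [14.64 -3.21 -2.84] yaw now -86.27 turn None tilt 0.06
```

```bash

python3 -m handwheel '[[0.97,-0.21,-0.2,0,0,0],[0.97,-0.21,-0.2,0,0,0],[0.97,-0.21,-0.2,0,0,0],[0.97,-0.21,-0.2,0,0,0],[0.97,-0.21,-0.2,0,0,0],[0.97,-0.21,-0.2,0,0,0],[0.97,-0.21,-0.2,0,0,0],[0.97,-0.21,-0.2,0,0,0],[0.97,-0.21,-0.2,0,0,0],[0.97,-0.21,-0.2,0,0,0]]' | sed -n 2p
python3 -m handwheel '[[0.97,-0.21,0,0,0,0],[0.97,-0.21,0,0,0,0],[0.97,-0.21,0,0,0,0],[0.97,-0.21,0,0,0,0],[0.97,-0.21,0,0,0,0],[0,0,0,0,0,0],[0,0,0,0,0,0],[0,0,0,0,0,0],[0,0,0,0,0,0],[0,0,0,0,0,0]]' | sed -n 2p
python3 - <<'E'
from ascii import *
im,P=cam("wrist"); cv2.imwrite("pics/w17.png",im); u,v=proj(P,[.588,.0455,.132]); print(u,v); go(.588,.0455,.111,-86.3)
u,v=int(u),int(v); amap(im,u-60,u+60,v-40,v+44,4)
E
```

```text
position: [0.5524, 0.166, 0.2385]
position: [0.5861, 0.0484, 0.2374]
314.75982954496016 246.55587371815705
shift [ 0.12 -0.07  5.06] yaw now -86.22 turn 0.001 tilt 0.0
u0 254
206 gggggggggggggggggggggggggggggg..###.....#####.................................######...####..ggggggggggggggggggggggggggg
210 ggggggggggggggggggggggggggggg#....#####...........wwwwwwwwwwwwwwwwwwwwwww..........######...##.ggggggggggggggggggggggggg
214 ggggggggggggggggggggggggggg#.####.......wwwwwwwwwwwwwwwwwwwwwwwwwwwwwwwwwwwwwwwwww.....######..#gggggggggggggggggggggggg
218 gggggggggggggggggggggggggg.##......wwwwwwwwwwwwwwwwwwwwwwwwwwwwwwwwwwwwwwwwwwwwwwwwwwww.....####.ggggggggggggggggggggggg
222 gggggggggggggggggggggggg.#....wwwwwwwwwwwwwwwwwwwwwwwwwwwwwwwwwwwwwwwwwwwwwwwwwwwwwwwwwwwwww....##.ggggggggggggggggggggg
226 ggggggggggggggggggggggg....wwwwwwwwwwwwwwwwwwwwwwwwwwwwwwwwwwwwwwwwwwwwwwwwwwwwwwwwwwwwwwwwwwww...#.gggggggggggggggggggg
230 ggggggggggggggggggggg...wwwwwwwwwwwwwwwwwwwwwwwwwwwwwwwww......wwwwwwwwwwwwwwwwwwwwwwwwwwwwwwwwwww...ggggggggggggggggggg
234 gggggggggggggggggggg..wwwwwwwwwwwwwwwwwwwwwwww
[... 999 characters left out ...]
wwwwwwww.................wwwwwwwwwwwwwwwwwwwwwwwwwwww.ggggggggggggggggggggg
270 ##gggggggggggggggggggg.###.wwwwwwwwwwwwwwwwwwwwwwwwwwwwwwwwwwwwwwwwwwwwwwwwwwwwwwwwwwwwwwwwwwwwwgggggggggggggggggggggggg
274 ##gggggggggggggggggggggggggggg.wwwwwwwwwwwwwwwwwwwwwwwwwwwwwwwwwwwwwwwwwwwwwwwwwwwwwwwwwwwwwwggggggggggggggggggggggggggg
278 ##....gggggggggggggggggggggggggggg.wwwwwwwwwwwwwwwwwwwwwwwwwwwwwwwwwwwwwwwwwwwwwwwwwwwwwgggggggggggggggggggggggggggggggg
282 .wwwwwwwwwwwwwwwwwwwwwww...............w..wwwwwwwwwwwwwwwwwwwwwwwwwwwwwwwwwwwwwwwwwwwwwwwwwwww.wwww..wwwwwwwwwwwwwwwwwww
286 wwwwwwwwwwwwwwwwwwwwwwwwwwwwwwwwwwwwwwwwwwwwwwwwwwwwwwwwwwwwwwwwwwwwwwwwwwwwwwwwwwwwwwwwwwwwwwwwww....wwwwwwwwwwwwwwwwww
```

```bash

python3 -m handwheel '[[0.09,-0.07,0.3,0,0,0],[0,0,0.7,0,0,0],[0,0,0.8,0,0,0],[0,0,0.8,0,0,0],[0,0,0.8,0,0,0],[0,0,0.8,0,0,0],[0,0,0.6,0,0,0],[0,0,0.25,0,0,0],[0,0,0,0,0,0],[0,0,0,0,0,0]]' | sed -n 2,4p
python3 -m handwheel '[[0,0,0,0,0,0],[0,0,0,0,0,0],[0,0,0,0,0,0],[0,0,0,0,0,0],[0,0,0,0,0,0],[0,0,0,0,0,0],[0,0,0,0,0,0],[0,0,0,0,0,0],[0,0,0,0,0,0],[0,0,0,0,0,0]]' -1 45
python3 -m handwheel '[[0,0,-0.2,0,0,0],[0,0,-0.4,0,0,0],[0,0,-0.6,0,0,0],[0,0,-0.8,0,0,0],[0,0,-0.8,0,0,0],[0,0,-0.8,0,0,0],[0,0,-0.4,0,0,0],[0,0,0,0,0,0],[0,0,0,0,0,0],[0,0,0,0,0,0]]' | sed -n 2,4p
python3 - <<'E'
from ascii import *
go(.535,.342,.2)
im,P=cam("side"); cv2.imwrite("pics/s18.png",im); brass(P,im,.01)
im,P=cam("scene"); cv2.imwrite("pics/c18.png",im); brass(P,im,.01)
E
```

```text
position: [0.5886, 0.0456, 0.1116]
tcp_rot: [-0.0, 0.73, -0.684, 0.0]
contact_force: [-0.3, 0.2, 0.5]
time_s: 71.2
position: [0.5886, 0.0457, 0.112]
tcp_rot: [-0.001, 0.73, -0.684, 0.001]
contact_force: [-0.6, 1.0, 4.9]
grip_width: 0.0544
finger_force: 47.9
position: [0.5874, 0.0456, 0.2096]
tcp_rot: [0.001, 0.73, -0.684, -0.001]
contact_force: [-0.0, 1.3, -0.4]
shift [-11.97   1.32   0.38] yaw now -86.28 turn None tilt 0.15
brass [200. 232.] [ 26  20 365] [0.4299 0.2022]
brass [615. 315.] [14 21 65] [0.219  0.4458]
```

```bash

python3 -m handwheel '[[-0.95,0.1,0,0,0,0],[-0.95,0.1,0,0,0,0],[-0.95,0.1,0,0,0,0],[-0.95,0.1,0,0,0,0],[-0.95,0.1,0,0,0,0],[-0.95,0.1,0,0,0,0],[-0.95,0.1,0,0,0,0],[-0.95,0.1,0,0,0,0],[-0.95,0.1,0,0,0,0],[-0.95,0.1,0,0,0,0]]' | sed -n 2p
python3 -m handwheel '[[-0.95,0.1,0,0,0,0],[-0.95,0.1,0,0,0,0],[-0.6,0.1,0.3,0,0,0],[0,0,0.9,0,0,0],[0,0,0.9,0,0,0],[0,0,0.9,0,0,0],[0,0,0.9,0,0,0],[0,0,0.8,0,0,0],[0,0,0.5,0,0,0],[0,0,0.2,0,0,0]]' | sed -n 2,4p
python3 -m handwheel '[[0,0,0.06,0,0,0],[0,0,0.06,0,0,0],[0,0,0.04,0,0,0],[0,0,0,0,0,0],[0,0,0,0,0,0],[0,0,0,0,0,0],[0,0,0,0,0,0],[0,0,0,0,0,0],[0,0,0,0,0,0],[0,0,0,0,0,0]]'
```

```text
position: [0.5473, 0.2818, 0.2104]
position: [0.5355, 0.3421, 0.074]
tcp_rot: [0.002, 0.73, -0.684, -0.0]
contact_force: [0.2, -0.0, -0.8]
time_s: 75.3
position: [0.5362, 0.3429, 0.072]
tcp_rot: [0.0, 0.73, -0.684, 0.0]
contact_force: [0.7, -0.3, -1.7]
grip_width: 0.054
finger_force: 48.3
```

```bash

python3 -m handwheel '[[0,0,0.06,0,0,0],[0,0,0.06,0,0,0],[0,0,0.04,0,0,0],[0,0,0,0,0,0],[0,0,0,0,0,0],[0,0,0,0,0,0],[0,0,0,0,0,0],[0,0,0,0,0,0],[0,0,0,0,0,0],[0,0,0,0,0,0]]' | sed -n 2,4p
python3 -m handwheel '[[0,0,0,0,0,0],[0,0,0,0,0,0],[0,0,0,0,0,0],[0,0,0,0,0,0],[0,0,-0.4,0,0,0],[0,0,-0.8,0,0,0],[0,0,-0.9,0,0,0],[0,0,-0.9,0,0,0],[0,0,-0.9,0,0,0],[0,0,-0.9,0,0,0]]' 1 | sed -n 2,5p
python3 - <<'E'
from ascii import *
go(.599,-.1055,.235,-86.3)
E
```

```text
position: [0.5362, 0.3429, 0.0681]
tcp_rot: [0.0, 0.73, -0.684, -0.0]
contact_force: [-0.5, 0.0, 0.5]
position: [0.5363, 0.3429, 0.19]
tcp_rot: [-0.001, 0.73, -0.684, 0.0]
contact_force: [0.6, 0.5, 0.5]
grip_width: 0.0851
shift [18.06 -1.34 -1.81] yaw now -86.27 turn 0.0 tilt 0.06
```

```bash

python3 -m handwheel '[[0.95,-0.07,-0.2,0,0,0],[0.95,-0.07,-0.2,0,0,0],[0.95,-0.07,-0.2,0,0,0],[0.95,-0.07,-0.2,0,0,0],[0.95,-0.07,-0.2,0,0,0],[0.95,-0.07,-0.2,0,0,0],[0.95,-0.07,-0.2,0,0,0],[0.95,-0.07,-0.2,0,0,0],[0.95,-0.07,-0.2,0,0,0],[0.95,-0.07,-0.2,0,0,0]]' | sed -n 2p
python3 -m handwheel '[[0.95,-0.07,0,0,0,0],[0.95,-0.07,0,0,0,0],[0.95,-0.07,0,0,0,0],[0.95,-0.07,0,0,0,0],[0.95,-0.07,0,0,0,0],[0.95,-0.07,0,0,0,0],[0.95,-0.07,0,0,0,0],[0.95,-0.07,0,0,0,0],[0.95,-0.07,0,0,0,0],[0,0,0,0,0,0]]' | sed -n 2p
python3 -m handwheel '[[0,0,0,0,0,0],[0,0,0,0,0,0],[0,0,0,0,0,0],[0,0,0,0,0,0],[0,0,0,0,0,0],[0,0,0,0,0,0],[0,0,0,0,0,0],[0,0,0,0,0,0],[0,0,0,0,0,0],[0,0,0,0,0,0]]' | sed -n 2p
python3 - <<'E'
from ascii import *
im,P=cam("wrist"); cv2.imwrite("pics/w19.png",im); u,v=proj(P,[.599,-.1055,.132]); print(u,v); go(.599,-.1055,.111,-86.3)
u,v=int(u),int(v); amap(im,u-60,u+60,v-40,v+44,5)
E
```

```text
position: [0.5692, 0.106, 0.2393]
position: [0.5987, -0.1078, 0.2387]
position: [0.5987, -0.1053, 0.238]
316.9327684177397 250.42049853732746
shift [ 0.01 -0.01  5.08] yaw now -86.28 turn 0.0 tilt 0.0
u0 256
210 ggggggggggggggggggggggggggggg.###.........................................................##.ggggggggggggggggggggggggggg
215 ggggggggggggggggggggggggggg#...##.........wwwwwwwwwwwwwwwwwwwwwwwwwwwwwwwwwwwwww...............ggggggggggggggggggggggggg
220 gggggggggggggggggggggggggg.##.....wwwwwwwwwwwwwwwwwwwwwwwwwwwwwwwwwwwwwwwwwwwwwwwwwwwwww........#ggggggggggggggggggggggg
225 gggggggggggggggggggggggg.#...wwwwwwwwwwwwwwwwwwwwwwwwwwwwwwwwwwwwwwwwwwwwwwwwwwwwwwwwwwwwwwww.....gggggggggggggggggggggg
230 gggggggggggggggggggggg...wwwwwwwwwwwwwwwwwwwwwwwwwwwwwwwwwwwwwwwwwwwwwwwwwwwwwwwwwwwwwwwwwwwwwwww...gggggggggggggggggggg
235 ggggggggggggggggggggg..wwwwwwwwwwwwwwwwwwwwwwwwwww..#..wwwwwwwwwwww..#...wwwwwwwwwwwwwwwwwwwwwwwwww...gggggggggggggggggg
240 #gggggggggggggggggg..wwwwwwwwwwwwwwwwwwwwwww..###############################.wwwwwwwwwwwwwwwwwwwwwwww..gggggggggggggggg
245 #gggggggggggg
[... 532 characters left out ...]
wwww...###........#######....wwwwwwwwwwwwwwwwwwwwwwwww.gggggggggggggggggggg
270 ##gggggggggggggggggggggg#.wwwwwwwwwwwwwwwwwwwwwwwwwwwwwwwwwwwwwwwwwwwwwwwwwwwwwwwwwwwwwwwwwwwwww.ggggggggggggggggggggggg
275 .##ggggggggggggggggggggg####..wwwwwwwwwwwwwwwwwwwwwwwwwwwwwwwwwwwwwwwwwwwwwwwwwwwwwwwwwwwwww.....ggggggggggggggggggggggg
280 .##ggggggggggggggggggggggggggggggggwwwwwwwwwwwwwwwwwwwwwwwwwwwwwwwwwwwwwwwwwwwwwwwwwwwwggggggggggggggggggggggggggggggggg
285 .##ggggggggggggggggggggggggggggggggggggggwwwwwwwwwwwwwwwwwwwwwwwwwwwwwwwwwwwww..gggggggggggggggggggggggggggggggggggggggg
290 ..##gggggggggggggggggggggggggggggggggggggwwgggggwwwwwwwwwwwwwwwwwwww...........ggggggggggggggggggggggggggggggggggggggggg
```

```bash

python3 -m handwheel '[[0,0,0.3,0,0,0],[0,0,0.7,0,0,0],[0,0,0.8,0,0,0],[0,0,0.8,0,0,0],[0,0,0.8,0,0,0],[0,0,0.8,0,0,0],[0,0,0.6,0,0,0],[0,0,0.27,0,0,0],[0,0,0,0,0,0],[0,0,0,0,0,0]]' | sed -n 2,4p
python3 -m handwheel '[[0,0,0,0,0,0],[0,0,0,0,0,0],[0,0,0,0,0,0],[0,0,0,0,0,0],[0,0,0,0,0,0],[0,0,0,0,0,0],[0,0,0,0,0,0],[0,0,0,0,0,0],[0,0,0,0,0,0],[0,0,0,0,0,0]]' -1 45
python3 -m handwheel '[[0,0,-0.2,0,0,0],[0,0,-0.4,0,0,0],[0,0,-0.6,0,0,0],[0,0,-0.8,0,0,0],[0,0,-0.8,0,0,0],[0,0,-0.8,0,0,0],[0,0,-0.4,0,0,0],[0,0,0,0,0,0],[0,0,0,0,0,0],[0,0,0,0,0,0]]' | sed -n 2,4p
python3 -m handwheel '[[-0.95,0.25,0,0,0,0],[-0.95,0.25,0,0,0,0],[-0.95,0.25,0,0,0,0],[-0.95,0.25,0,0,0,0],[-0.95,0.25,0,0,0,0],[-0.95,0.25,0,0,0,0],[-0.95,0.25,0,0,0,0],[-0.95,0.25,0,0,0,0],[-0.95,0.25,0,0,0,0],[-0.95,0.25,0,0,0,0]]' | sed -n 2p
python3 -m handwheel '[[-0.95,0.25,0,0,0,0],[-0.95,0.25,0,0,0,0],[-0.95,0.25,0,0,0,0],[-0.95,0.25,0,0,0,0],[-0.95,0.25,0,0,0,0],[-0.95,0.25,0,0,0,0],[-0.9,0.2,0,0,0,0],[0,0,0,0,0,0],[0,0,0,0,0,0],[0,0,0,0,0,0]]' | sed -n 2p
python3 - <<'E'
from ascii import *
go(.468,.290,.068)
E
```

```text
position: [0.5991, -0.1053, 0.1119]
tcp_rot: [-0.0, 0.73, -0.684, 0.0]
contact_force: [-0.2, 0.1, 0.0]
time_s: 82.35
position: [0.5995, -0.1054, 0.1125]
tcp_rot: [-0.001, 0.73, -0.684, 0.001]
contact_force: [0.6, 0.3, 5.9]
grip_width: 0.0556
finger_force: 48.3
position: [0.598, -0.1051, 0.2098]
tcp_rot: [0.001, 0.73, -0.684, -0.001]
contact_force: [-1.2, 0.1, -0.9]
position: [0.52, 0.1284, 0.2102]
position: [0.4677, 0.2889, 0.2108]
shift [-0.05 -0.02  5.71] yaw now -86.3 turn None tilt 0.07
```

```bash

python3 -m handwheel '[[0,0,0.4,0,0,0],[0,0,0.9,0,0,0],[0,0,0.9,0,0,0],[0,0,0.9,0,0,0],[0,0,0.9,0,0,0],[0,0,0.8,0,0,0],[0,0,0.4,0,0,0],[0,0,0.2,0,0,0],[0,0,0.1,0,0,0],[0,0,0,0,0,0]]' | sed -n 2,4p
python3 -m handwheel '[[0,0,0.06,0,0,0],[0,0,0.06,0,0,0],[0,0,0.04,0,0,0],[0,0,0,0,0,0],[0,0,0,0,0,0],[0,0,0,0,0,0],[0,0,0,0,0,0],[0,0,0,0,0,0],[0,0,0,0,0,0],[0,0,0,0,0,0]]'
```

```text
position: [0.4681, 0.2897, 0.0742]
tcp_rot: [-0.0, 0.73, -0.684, 0.0]
contact_force: [-0.8, 0.3, -2.3]
time_s: 87.35
position: [0.4678, 0.2896, 0.0698]
tcp_rot: [-0.0, 0.73, -0.684, -0.0]
contact_force: [-0.6, 0.8, -2.2]
grip_width: 0.0553
finger_force: 48.6
```

```bash

python3 -m handwheel '[[0,0,0.05,0,0,0],[0,0,0,0,0,0],[0,0,0,0,0,0],[0,0,0,0,0,0],[0,0,0,0,0,0],[0,0,0,0,0,0],[0,0,0,0,0,0],[0,0,0,0,0,0],[0,0,0,0,0,0],[0,0,0,0,0,0]]' | sed -n 2,4p
python3 -m handwheel '[[0,0,0,0,0,0],[0,0,0,0,0,0],[0,0,0,0,0,0],[0,0,0,0,0,0],[0,0,-0.4,0,0,0],[0,0,-0.8,0,0,0],[0,0,-0.9,0,0,0],[0,0,-0.9,0,0,0],[0,0,-0.9,0,0,0],[0,0,-0.9,0,0,0]]' 1 | sed -n 2,5p
python3 - <<'E'
from ascii import *
go(.512,-.05,.30,-86.3)
im,P=cam("side"); cv2.imwrite("pics/s20.png",im); print(proj(P,[.521,-.038,.112]))
E
```

```text
position: [0.4678, 0.2896, 0.0685]
tcp_rot: [-0.0, 0.73, -0.684, 0.0]
contact_force: [0.3, -0.1, -0.9]
position: [0.4678, 0.2895, 0.1904]
tcp_rot: [-0.0, 0.73, -0.684, 0.0]
contact_force: [0.3, 0.5, 0.6]
grip_width: 0.0854
shift [13.66 -0.88 -4.39] yaw now -86.27 turn 0.0 tilt 0.05
[289.93849966 229.86521933]
```

```bash

python3 -m handwheel '[[0.95,-0.06,-0.45,0,0,0],[0.95,-0.06,-0.45,0,0,0],[0.95,-0.06,-0.45,0,0,0],[0.95,-0.06,-0.45,0,0,0],[0.95,-0.06,-0.45,0,0,0],[0.95,-0.06,-0.45,0,0,0],[0.95,-0.06,-0.45,0,0,0],[0.95,-0.06,-0.45,0,0,0],[0.95,-0.06,-0.45,0,0,0],[0.95,-0.06,-0.45,0,0,0]]' | sed -n 2p
python3 -m handwheel '[[0.95,-0.07,0,0,0,0],[0.95,-0.07,0,0,0,0],[0.95,-0.07,0,0,0,0],[0.95,-0.07,0,0,0,0],[0,0,0,0,0,0],[0,0,0,0,0,0],[0,0,0,0,0,0],[0,0,0,0,0,0],[0,0,0,0,0,0],[0,0,0,0,0,0]]' | sed -n 2p
python3 - <<'E'
from ascii import *
im,P=cam("wrist"); o=arm.get_obs(); print(o["position"]); brass(P,im,.02); print("post pred",proj(P,[.521,-.038,.112]))
d=im.astype(int).max(2); m=(d<45).astype(np.uint8); n,l,s,c=cv2.connectedComponentsWithStats(m)
for i in range(1,n):
    if 200<s[i,4]<5000 and 150<c[i][1]<330: print(c[i],s[i],ray(P,*c[i],.1))
s,Q=cam("scene"); side,_=cam("side")
def crop(im,P,X):
    u,v=proj(P,X).astype(int); u=min(max(u,90),550);v=min(max(v,90),390); return cv2.resize(im[v-90:v+90,u-90:u+90],(400,400))
a=crop(s,Q,[.505,.346,.03]); w=cv2.resize(im,(400,300))
cv2.imwrite("pics/final.png",np.hstack([a,np.vstack([w,np.zeros((100,400,3),np.uint8)])]))
E
```

```text
position: [0.498, 0.0525, 0.3023]
position: [0.5113, -0.0404, 0.3011]
[ 0.51130117 -0.04044069  0.30105772]
brass [44. 27.] [ 30  20 382] [ 0.7789 -0.1848]
brass [ 98. 299.] [ 22  12 187] [0.762 0.099]
brass [400. 376.] [  55   47 1991] [0.3919 0.1845]
post pred [305.82938901 219.43686365]
[102.1475827  218.06615776] [ 82 144  27 148 393] [ 0.69955769 -0.02450965  0.1       ]
[307.20677966 216.90847458] [296 201  23  33 590] [ 0.52009542 -0.03712707  0.1       ]
[238.15346535 307.05445545] [210 295  55  17 202] [0.58065946 0.05533097 0.1       ]
```

View pics/final.png

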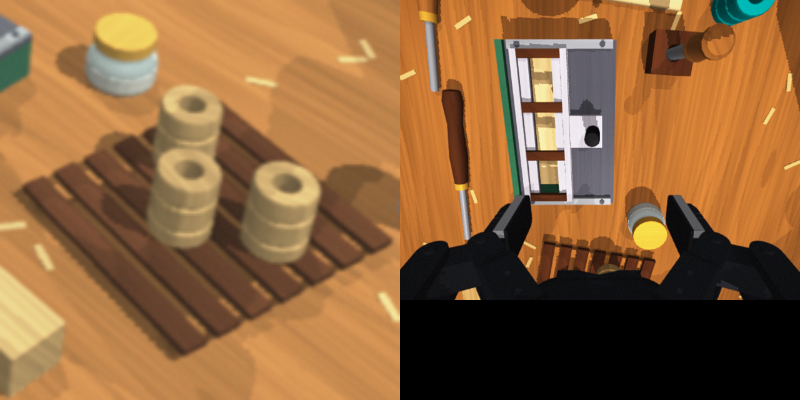

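All three mills stand well inside the rack. The post is at its home position (307,217 against 306,219 predicted), the rod stands in its block, and both bores and nests are clear. I'm handing in.

```bash
python3 -c "
from plant import arm; print(arm.finish_job())"
```

```text
the job is handed in; nothing more can be done
None
```

I handed the job in; no verdict came back. Both bushes were pushed out of their mills, though I never saw them lying in the tray; the rod is back in its stand, the carriage is home, and all three mills stand upright on the rack.

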